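# Refill the tilt-out bin with test balls

### The arm

A 6-joint arm with a two-finger parallel gripper is mounted at the origin on the work surface. World frame = base frame: x ahead of the robot, y to its left, z up, the work surface at z = 0. Lengths are in mm, angles in rad, forces in N, time in s.
With the tool pointing down it reaches from about 350 to 975 mm from the base axis. Payload 7.1 kg.
Tool frame: the origin (TCP) lies on the mounting face of the last link; the fingertips stand 182 mm ahead of it and the grasp point (between the pads) lies manip.grip_point_offset ahead of it (manip.grip_point_offset is the distance from the TCP to the grasp point, in mm); z points along the fingers, y is the direction in which the jaws open and shut (so a half turn about z gives the same grasp; the last joint's range is limited). The gripper opens to 88 mm and grips with 3 to 60 N. Pads are 20 mm wide; open, the fingers measure 115 mm over their backs; the gripper's body (75 mm by 178 mm) begins 61 mm behind the grasp point.
Start: joints at [1.182, 0.423, 1.63, -0, 1.089, -0.019], TCP at [225.861, 582.746, 404.675] pointing down, gripper open.
Joint ranges: [-3, 3], [-0.9, 2.11], [0.09, 2.58], [-1.31, 4.45], [0.11, 2.69], [-2.54, 2.54]. Speed limits (rad/s): [2.39, 2.39, 3.01, 3.14, 3.14, 3.14].

### API

Orientations are given as a rotation vector (axis times angle).
In Python, from cell import manip, imaging, hand_in, models gives the robot as it stands. The module is installed in compiled form; this text tells all that it offers.
- The arm moves only by the tool apply_moves, never from a script. Its argument "motion" is a list that holds one entry, the list of rows, each a list of 4 numbers: the shift along the tool's x, y, z in mm, then the turn about the tool's z in degrees. A call has exactly 5 rows; each row shifts and turns the commanded pose from where the row before left it, along the tool's axes as they then stand; what a row does not reach is not made up. A row lasts 1/10 s, in which the tool goes at most 50 mm and 8.59 degrees, less where a joint would pass 70% of its speed; a pose out of reach is approached as far as the arm can. A call with a gripper value outside its range is refused whole. "hand" is the opening, from 0 (shut) to 1 (fully open), set as the call begins (left out, the last holds). The fingers move at their own pace and stop on an object; the grip force is fixed at half the most. Time passes only in rows, so rows that do not move let the fingers close, or fill a call up. It gives the time, the measured TCP pose, the force and the opening at its end, in the units of the state.
- manip.state(): the state, without advancing time (a new reading comes with each control period).
- imaging.get_image(name): name is "scene" or "side" or "wrist"; returns a dict with "color" (400x640x3 uint8, red, green, blue), "depth" (400x640 float32, mm along the optical axis (not along the pixel's ray), 0 where there is no reading), "fx", "fy", "cx", "cy" (pixels), "cam_to_world" (4x4, takes a point from camera to world coordinates). Camera axes: x right, y down, z forward; pixel columns grow to the right and rows downward; lengths in mm; the calibration is good to about 2 mm. A picture is of the moment at which its call begins.
- hand_in(): hands the job in, once; it reports no verdict.
Trained networks look in a picture, given as the dict that the camera call returned (one of the last four; its "shot" number tells which), for a name from the list of things; names that differ only in an ending like _2 or _b are one class to them, and where a whole thing is asked for, a point or a joint stands for the part that bears it (a point fixed in the world has none). Each returns a list of dicts, best first, with "conf" (0 to 1); they miss things now and then, are a little off and sometimes report something else, mostly with a low value. They report only what shows in the picture. A call takes as long as a camera call.
- models.boxes_of(picture, label): "position" ([column, row] in pixels, amid what is visible of it).
- models.spot_point(picture, label): "position" ([column, row] in pixels: a listed point, or the origin of a listed thing).
The state is a dict: "time_s": time; "qpos": joint angles; "dq": joint speeds; "joint_efforts": joint torques, N m; "position": TCP position; "tcp_rot": TCP orientation; "contact_force": force on the tool from outside, world axes, zero at the start; "wrist_torque": the same for the moment, N m; "opening": opening from 0.0 (shut) to 1.0 (fully open).
Only numpy, scipy, OpenCV 4.12 (cv2) and the standard library are available. Lean on these libraries where they do the work, as an engineer would, in place of code of your own. Each camera call takes 0.05 s, during which the arm holds its last target.

### The job

First pull the front of the tilt-out bin open to its stop. Then draw the small pouring pan, whose handle sticks out, completely out from under the clear dust cover and let go of it standing on the bench; take it again by its body, not the handle, and tip it with its lip close over the open bin so that all six steel balls go in. Finally set the empty pan down upright on the bench and leave the bin open, without shifting or toppling the bottle, jar or wrench.

Things in the scene. Friction and masses are not known exactly. Their poses are not given: they have to be found in the camera images.
- cabinet: Grey painted steel bench cabinet, fixed, 150 deep (x) by 210 wide (y) by 165 high, holding one white tilt-out bin that fills its front. Origin at bench level at the foot of its front face, middle of its width. Its own -x axis points out of the front, towards the robot; it may be turned up to 0.25 rad either way.
- bin (a joint): Opening angle of the tilt-out bin: 0 closed (front upright), 0.7 rad at its stop. It turns about a horizontal hinge along the foot of the front, the top coming out towards the cabinet's -x. Stiff hinge (about 3 N at the handle), stays where it is left; may start open by up to 0.1 rad.
- bin_hinge (a point): Point on the bin's hinge axis, middle of the width, 11 mm above the bench. Its frame turns with the bin: y along the hinge, z up the front panel, x into the bin (closed: same axes as the cabinet). In this frame the bin is a trough 180 wide (y -90 to 90; cheeks 4 thick, 100 high), front panel x 0 to 6 and z 3 to 145, floor at z 5 to x = 62, back sloping from x 62 at the floor to x 102 at z 102, open above.
- bin_handle (a point): Middle of the bin's round steel bar handle, 100 long along y, 11 thick, on two stems 85 mm apart, its centre 35 mm in front of the front panel (a gap of about 30 mm behind it) and 125 mm up the panel from the hinge.
- bin_mouth (a point): Middle of the bin's open mouth when it is open at the stop: at x 50, z 122 mm in the hinge frame. Open at the stop, the mouth is about 105 mm long in x, 172 mm wide, the front panel's top edge is about 122 mm above the bench.
- cover: Low dust cover, fixed: clear plastic plate 140 (x) by 200 (y) by 6 mm, its underside 72 and its top 78 mm above the bench (an aluminium strip along the far edge reaches 88), on four 14 mm corner legs, open all round. Origin at bench level under the middle of its front edge; -x points out of the front towards the robot; may be turned up to 0.25 rad.
- pan: The pouring pan itself; origin at the centre of its underside. See pan_center.
- pan_center (a point): Centre of the pan half-way up (20 mm over its underside). Thin aluminium pan 110 long (x -55 to 55), 60 wide (y), 40 high, walls 3 mm, about 0.18 kg (0.7 to 1.4 times that) plus balls; x points to the pouring lip, -x to the handle. Floor level from x -55 to 12, then a ramp rises at 25 degrees to the lip; no end wall above the lip. It starts under the cover with the handle sticking out in front. Tipped lip-down by more than about 30 degrees it empties; 50 degrees is ample.
- pan_handle (a point): Middle of the pan's straight black handle: 58 long along x, 14 wide (y), 12 high, 85 mm behind the pan centre and 30 mm above its underside.
- pan_lip (a point): Middle of the pan's pouring lip, 55 mm ahead of the pan centre and 23 mm above its underside; the side walls reach to the same end, 40 high.
- ball0_center (a point): Centre of one of the six loose bright steel balls, 18 mm across, 24 g, in the pan at the start.
- ball1_center (a point): Centre of one of the six loose bright steel balls, 18 mm across, 24 g, in the pan at the start.
- ball2_center (a point): Centre of one of the six loose bright steel balls, 18 mm across, 24 g, in the pan at the start.
- ball3_center (a point): Centre of one of the six loose bright steel balls, 18 mm across, 24 g, in the pan at the start.
- ball4_center (a point): Centre of one of the six loose bright steel balls, 18 mm across, 24 g, in the pan at the start.
- ball5_center (a point): Centre of one of the six loose bright steel balls, 18 mm across, 24 g, in the pan at the start.
- bottle: Bystander: upright white plastic bottle 48 across, 120 high, loose; origin at the middle of its foot. Leave alone.
- jar: Bystander: upright amber jar with steel lid, 52 across, 70 high, loose; origin at the middle of its foot. Leave alone.
- wrench: Bystander: steel wrench 140 long lying on the bench between and behind the cabinet and the cover, loose. Leave alone.

How it is judged (in metres and radians):
On the way, in this order (a step that is already met when the one before it is completed fails the run):
1. the bin is pulled open to its stop (0.65 rad or more) (value of joint bin above 0.65 rad), for 0.2 s.
2. the pan stands upright on the bench, its lip out beyond the cover's front edge, let go (angle between pan_center's own z axis and vertical below 0.12 rad and height (world z) of pan_center below 0.03 m and contact force between the fingers and pan below 0.1 N and x of pan_lip in the frame of cover below 0 m), for 0.2 s.
3. the pan is tipped by more than 0.45 rad with its lip within 110 mm of the middle of the bin's mouth, held by its body (grasp point within 65 mm of the pan's centre) (angle between pan_center's own z axis and vertical above 0.45 rad and distance between pan_lip and bin_mouth below 0.11 m and distance between the grasp point and pan_center below 0.065 m), for 0.2 s.
At the end, for the whole second after the job is handed in: All six balls lie inside the tilt-out bin, the bin is open at its stop (0.65 rad or more), and the pan stands upright (within 0.12 rad) on the bench, let go (value of joint bin above 0.65 rad and angle between pan_center's own z axis and vertical below 0.12 rad and height (world z) of pan_center below 0.03 m and contact force between the fingers and pan below 0.1 N and x of ball0_center in the frame of bin_hinge between 0 and 0.1 m and y of ball0_center in the frame of bin_hinge between -0.09 and 0.09 m and z of ball0_center in the frame of bin_hinge between 0 and 0.1 m and x of ball1_center in the frame of bin_hinge between 0 and 0.1 m and y of ball1_center in the frame of bin_hinge between -0.09 and 0.09 m and z of ball1_center in the frame of bin_hinge between 0 and 0.1 m and x of ball2_center in the frame of bin_hinge between 0 and 0.1 m and y of ball2_center in the frame of bin_hinge between -0.09 and 0.09 m and z of ball2_center in the frame of bin_hinge between 0 and 0.1 m and x of ball3_center in the frame of bin_hinge between 0 and 0.1 m and y of ball3_center in the frame of bin_hinge between -0.09 and 0.09 m and z of ball3_center in the frame of bin_hinge between 0 and 0.1 m and x of ball4_center in the frame of bin_hinge between 0 and 0.1 m and y of ball4_center in the frame of bin_hinge between -0.09 and 0.09 m and z of ball4_center in the frame of bin_hinge between 0 and 0.1 m and x of ball5_center in the frame of bin_hinge between 0 and 0.1 m and y of ball5_center in the frame of bin_hinge between -0.09 and 0.09 m and z of ball5_center in the frame of bin_hinge between 0 and 0.1 m); the robot touches nothing.
It fails at once if the bottle is shifted by more than 40 mm or toppled (distance of bottle from where it was at the start of the episode above 0.04 m or angle between bottle's own z axis and vertical above 0.5 rad).
It fails at once if the jar is shifted by more than 40 mm or toppled (distance of jar from where it was at the start of the episode above 0.04 m or angle between jar's own z axis and vertical above 0.5 rad).
It fails at once if the wrench is shifted by more than 40 mm or toppled (distance of wrench from where it was at the start of the episode above 0.04 m).
It also fails if it takes over 72 s, if anything falls off the work surface, if the arm or the gripper's body presses on something with over 40 N, if the wrist force passes 120 N, or if a joint passes its speed limit or range.

## Working session

There is one attempt and no reset: what is moved stays moved. The work goes in short steps, Python scripts to look and compute and a tool call to move; the robot and the scene stay as the last step left them, time stands still between calls to the robot, and variables do not carry over. Pictures are saved under pics/ and viewed, and the job is handed in when it is done.

Besides the shell and the picture viewer there is one more tool, called after "Emit:" as a command line: name --argument value ..., lists and objects as JSON in quotes. apply_moves: Moves the arm, as the interface text tells. Its arguments: {"type":"object","properties":{"motion":{"type":"array","items":{"type":"array","items":{"type":"array","items":{"type":"number"}}}},"hand":{"type":"number"}},"required":["motion"]}

```bash
mkdir -p pics; cat > h.py <<'E'
import numpy as np, cv2
from scipy.spatial.transform import Rotation as R
from cell import manip, imaging, hand_in, models
def save(p,n): cv2.imwrite(f'pics/{n}.png',p['color'][:,:,::-1])
def world(p,uv,z=None):
    """depth-based, or by plane height z"""
    u,v=uv; T=np.array(p['cam_to_world']); 
    ray=np.array([(u-p['cx'])/p['fx'],(v-p['cy'])/p['fy'],1.])
    if z is None:
        d=p['depth'][int(round(v)),int(round(u))]; 
        return T[:3,:3]@(ray*d)+T[:3,3]
    r=T[:3,:3]@ray; s=(z-T[2,3])/r[2]; return T[:3,3]+s*r
E
python3 - <<'E'
from h import *
s=manip.state();print({k:np.round(v,3) for k,v in s.items()}, manip.grip_point_offset)
print(R.from_rotvec(s['tcp_rot']).as_matrix().round(3))
for c in ['scene','side']:
    p=imaging.get_image(c);save(p,c+'0')
    print(c,np.round(p['cam_to_world'],2).tolist())
    for l in ['cabinet','bin_hinge','bin_handle','cover','pan_center','pan_handle','pan_lip','bottle','jar','wrench']:
        r=models.spot_point(p,l)
        for q in r[:2]: print(l,np.round(q['position'],1),round(q['conf'],2),np.round(world(p,q['position'])),end=' ')
        print()
E
```

```text
{'time_s': np.float64(0.0), 'qpos': array([ 1.182,  0.424,  1.631,  0.   ,  1.089, -0.019]), 'dq': array([ 0.   , -0.   ,  0.001, -0.   ,  0.003,  0.   ]), 'joint_efforts': array([ 2.0000e-03, -5.4462e+01, -2.7367e+01,  6.5000e-02,  2.3000e-02,
       -0.0000e+00]), 'position': array([225.763, 582.505, 403.9  ]), 'tcp_rot': array([-5.780e-01, -3.088e+00,  2.000e-03]), 'contact_force': array([ 0.244,  0.597, -0.491]), 'wrist_torque': array([0.038, 0.018, 0.008]), 'opening': np.float64(1.0)} 163.3
[[-0.932  0.361 -0.001]
 [ 0.361  0.932 -0.001]
 [ 0.    -0.002 -1.   ]]
scene [[0.91, 0.4, -0.13, 822.86], [0.42, -0.86, 0.3, -427.41], [0.01, -0.32, -0.95, 1462.18], [0.0, 0.0, 0.0, 1.0]]
cabinet [361. 142.] 0.55 [662. 167. 163.] 

bin_handle [345.6 115.4] 0.8 [582. 239. 135.] 
cover [288.8 288.1] 0.59 [ 648. -278.   79.] 
pan_center [220.5 321.4] 0.41 [ 521. -434.   71.] pan_center [339.8  64.9] 0.23 [471. 452.  32.] 
pan_handle [279.2 270. ] 0.58 [ 590. -234.    0.] 

bottle [345.1  66.7] 0.63 [490. 450.  37.] 
jar [221.8 322.4] 0.74 [ 524. -435.   67.] 
wrench [370.9 232.3] 0.63 [787. -17.  -0.] 
side [[-0.0, -0.77, 0.64, -91.62], [-1.0, 0.01, 0.01, -35.41], [-0.02, -0.64, -0.77, 987.58], [0.0, 0.0, 0.0, 1.0]]
cabinet [232.8 229.6] 0.58 [624. 235.   2.] 
bin_hinge [226.2 224.4] 0.75 [629. 251.  21.] bin_hinge [404.1 211.5] 0.27 [ 666. -267.   25.] 

cover [402.1 207. ] 0.45 [ 638. -250.   80.] cover [476.6 264.7] 0.21 [ 485. -435.   24.] 
pan_center [402.5 206.2] 0.53 [ 641. -251.   80.] 
pan_handle [401.7 228.9] 0.86 [ 592. -248.   41.] 

bottle [134.9 275.2] 0.91 [456. 462.  37.] 
jar [477.1 262.1] 0.74 [ 484. -433.   38.] 
wrench [317.2 185.8] 0.8 [788. -11.   6.]
```

View pics/scene0.png

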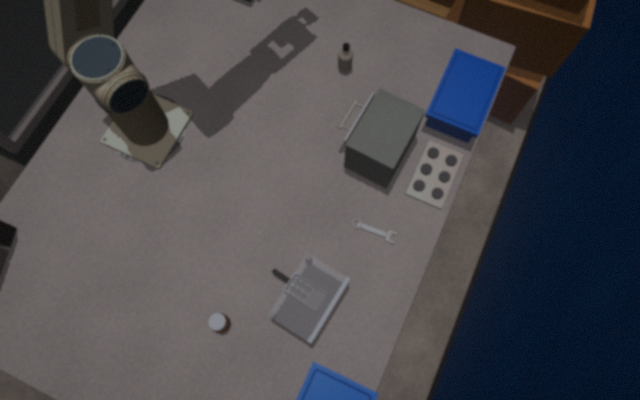

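View pics/side0.png

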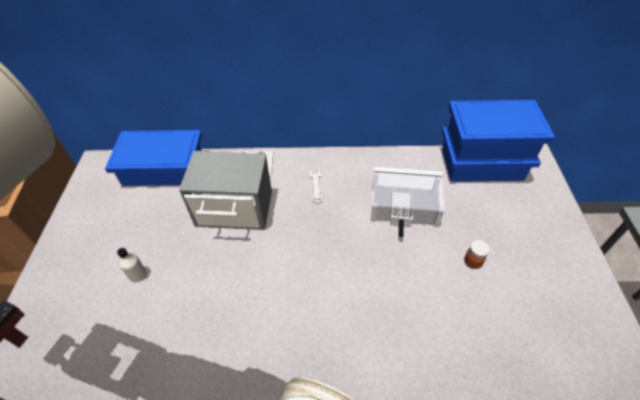

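The side picture shows the cabinet with its bin front and bar handle at (217,208), the cover at (405,195) with the black pan handle at (401,229), the bottle at (132,265), the jar at (477,255) and the wrench at (317,187). The scene picture agrees.

```bash
python3 - <<'E'
from h import *
for c in ['scene','side']:
    p=imaging.get_image(c)
    T=np.array(p['cam_to_world']);v,u=np.mgrid[:400,:640];d=p['depth'].astype(float)
    P=np.stack([(u-p['cx'])/p['fx']*d,(v-p['cy'])/p['fy']*d,d],-1)@T[:3,:3].T+T[:3,3]
    ok=d>0
    for nm,zl,xr,yr in [('cab',(155,175),(520,850),(60,420)),('cov',(70,86),(560,850),(-420,-120)),('strip',(84,95),(560,850),(-420,-120)),('binhandle',(115,150),(500,640),(100,400)),('bottle',(90,130),(350,600),(380,520)),('jar',(55,80),(400,620),(-520,-380)),('panhandle',(20,50),(480,640),(-320,-180))]:
        m=ok&(P[...,2]>zl[0])&(P[...,2]<zl[1])&(P[...,0]>xr[0])&(P[...,0]<xr[1])&(P[...,1]>yr[0])&(P[...,1]<yr[1])
        q=P[m]
        if len(q)<3: print(c,nm,len(q));continue
        r=cv2.minAreaRect(q[:,:2].astype(np.float32))
        print(c,nm,len(q),np.round(np.median(q,0)),'rect',np.round(r[0]),np.round(r[1]),round(r[2],1))
        if nm=='cab':print(cv2.boxPoints(r).round())
E
```

```text
scene cab 3600 [708. 235. 163.] rect [702. 240.] [216. 163.] 86.0
[[613. 138.]
 [776. 126.]
 [791. 342.]
 [628. 353.]]
scene cov 3595 [ 706. -279.   77.] rect [ 709. -276.] [201. 140.] 83.0
scene strip 310 [ 771. -286.   87.] rect [ 711. -276.] [199. 137.] 83.0
scene binhandle 295 [605. 233. 136.] rect [607. 234.] [ 58. 194.] 1.3
scene bottle 77 [483. 467. 114.] rect [481. 469.] [24. 26.] 58.4
scene jar 253 [ 513. -438.   69.] rect [ 513. -439.] [45. 45.] 89.6
scene panhandle 109 [ 609. -251.   35.] rect [ 608. -250.] [56. 56.] 82.4
side cab 3336 [694. 241. 165.] rect [699. 243.] [212. 169.] 86.3
[[608. 142.]
 [777. 131.]
 [790. 343.]
 [622. 354.]]
side cov 2556 [ 699. -274.   79.] rect [ 744. -295.] [234. 225.] 83.0
side strip 300 [ 769. -285.   89.] rect [ 801. -316.] [201. 191.] 55.5
side binhandle 762 [618. 244. 136.] rect [607. 247.] [211.  65.] 89.8
side bottle 147 [473. 470. 111.] rect [477. 473.] [24. 27.] 68.5
side jar 269 [ 505. -433.   70.] rect [ 509. -435.] [45. 45.] 32.2
side panhandle 198 [ 628. -247.   35.] rect [ 613. -258.] [68. 56.] 14.8
```

```bash
cat >> h.py <<'E'
G=163.3
def pose():
    s=manip.state(); M=R.from_rotvec(s['tcp_rot']).as_matrix()
    return s, np.array(s['position']), M, np.degrees(np.arctan2(M[1,1],M[0,1]))
def plan(gp,yaw=None,vmax=35,n=None):
    """rows to bring grasp point to gp (world), tool y axis heading yaw deg"""
    s,p,M,y0=pose()
    p=p+M[:,2]*G; d=np.array(gp,float)-p
    dy=0 if yaw is None else (yaw-y0+180)%360-180
    k=n or int(max(np.ceil(np.linalg.norm(d)/vmax),np.ceil(abs(dy)/8),1)); k=-(-k//5)*5
    rows=[]; A=R.from_matrix(M); err=np.zeros(3)
    for i in range(k):
        w=d/k+err; l=A.as_matrix().T@w; lr=np.round(l,1); err=A.as_matrix()@(l-lr)
        t=round(-dy/k,2); rows.append([*[float(x)+0 for x in lr],t])
        A=A*R.from_euler('z',t,degrees=True)
    for i in range(0,k,5): print(rows[i:i+5])
def gp():
    s,p,M,y=pose(); print('t',round(float(s['time_s']),2),'gp',np.round(p+M[:,2]*G,1),'yaw',round(y,1),'zax',np.round(M[:,2],3),'F',np.round(s['contact_force'],1),'op',round(float(s['opening']),3),'q',np.round(s['qpos'],2))
E
python3 -c "
from h import *
gp();plan([560,248,240],-4,35)"
```

```text
t 1.2 gp [225.9 582.8 241.4] yaw 68.8 zax [ 0.  0. -1.] F [-0.1 -0.8 -0.5] op 1.004 q [ 1.18  0.42  1.63 -0.    1.09 -0.02]
[[-28.8, -12.8, 0.1, np.float64(4.85)], [-29.8, -10.2, 0.1, np.float64(4.85)], [-30.6, -7.7, 0.1, np.float64(4.85)], [-31.1, -5.1, 0.1, np.float64(4.85)], [-31.5, -2.5, 0.1, np.float64(4.85)]]
[[-31.5, 0.2, 0.1, np.float64(4.85)], [-31.4, 2.9, 0.0, np.float64(4.85)], [-31.1, 5.5, 0.1, np.float64(4.85)], [-30.4, 8.1, 0.1, np.float64(4.85)], [-29.7, 10.7, 0.1, np.float64(4.85)]]
[[-28.7, 13.2, 0.1, np.float64(4.85)], [-27.4, 15.5, 0.1, np.float64(4.85)], [-26.1, 17.8, 0.1, np.float64(4.85)], [-24.4, 19.9, 0.1, np.float64(4.85)], [-22.7, 21.9, 0.1, np.float64(4.85)]]
```

Emit:
apply_moves --motion '[[[-28.8,-12.8,0,4.85],[-29.8,-10.2,0,4.85],[-30.6,-7.7,0,4.85],[-31.1,-5.1,0,4.85],[-31.5,-2.5,0,4.85]]]' --hand 0.3

```text
time_s: 1.7
position: [338.0, 470.2, 404.8]
tcp_rot: [1.218, 2.896, 0.0]
contact_force: [-0.2, 0.4, -0.7]
opening: 0.582
```

Emit:
apply_moves --motion '[[[-31.5,0.2,0,4.85],[-31.4,2.9,0,4.85],[-31.1,5.5,0,4.85],[-30.4,8.1,0,4.85],[-29.7,10.7,0,4.85]]]'

```text
time_s: 2.2
position: [449.4, 358.6, 404.8]
tcp_rot: [1.799, 2.575, 0.0]
contact_force: [-0.2, 0.8, 0.0]
opening: 0.299
```

Emit:
apply_moves --motion '[[[-28.7,13.2,0,4.85],[-27.4,15.5,0,4.85],[-26.1,17.8,0,4.85],[-24.4,19.9,0,4.85],[-22.7,21.9,0,4.85]]]'

```text
time_s: 2.7
position: [560.8, 246.9, 404.8]
tcp_rot: [-2.3, -2.14, -0.0]
contact_force: [1.4, -0.0, -0.4]
opening: 0.302
```

```bash
python3 - <<'E'
from h import *
gp()
for c in ['wrist','scene','side']:
    p=imaging.get_image(c);save(p,c+'1')
    if c=='wrist':print(np.round(p['cam_to_world'],2).tolist(),p['fx'])
    for l in ['bin_handle','bin_hinge']:
        for q in models.spot_point(p,l)[:2]: print(c,l,np.round(q['position'],1),round(q['conf'],2),np.round(world(p,q['position'])),np.round(world(p,q['position'],136)))
gp()
E
```

```text
t 2.7 gp [560.9 246.9 241.5] yaw -4.1 zax [ 0.  0. -1.] F [ 1.4 -0.  -0.4] op 0.302 q [0.4  0.41 1.66 0.   1.08 0.47]
[[1.0, -0.07, -0.02, 567.18], [-0.07, -0.96, -0.27, 319.43], [-0.0, 0.27, -0.96, 383.82], [0.0, 0.0, 0.0, 1.0]] 275.9403438566429
wrist bin_handle [351.1 195. ] 0.61 [585. 254. 136.] [585. 254. 136.]
wrist bin_hinge [374.9 172.4] 0.81 [630. 249.  -1.] [608. 274. 136.]
scene bin_handle [345.4 113.3] 0.7 [553. 317.  -7.] [579. 245. 136.]
side bin_handle [216.2 214. ] 0.72 [577. 248. 136.] [577. 248. 136.]
side bin_hinge [226.2 225.3] 0.89 [631. 253.  13.] [540. 217. 136.]
t 3.15 gp [559.3 248.8 241.4] yaw -3.8 zax [-0.  0. -1.] F [-0.1 -0.3 -0.8] op 0.301 q [0.4  0.4  1.66 0.   1.08 0.47]
```

View pics/wrist1.png

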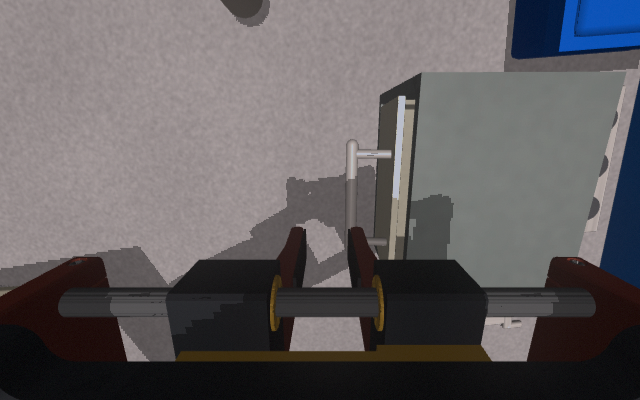

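```bash
python3 - <<'E'
from h import *
p=imaging.get_image('wrist')
T=np.array(p['cam_to_world']);v,u=np.mgrid[:400,:640];d=p['depth'].astype(float)
P=np.stack([(u-p['cx'])/p['fx']*d,(v-p['cy'])/p['fy']*d,d],-1)@T[:3,:3].T+T[:3,3]
for y in (215,230,250,270,285):
    m=(d>0)&(abs(P[...,1]-y)<2)&(P[...,2]>60)&(P[...,0]>540)&(P[...,0]<660)
    q=P[m];q=q[np.argsort(q[:,0])];print(y,q[:,[0,2]].round().astype(int).tolist()[::max(1,len(q)//30)])
E
```

```text
215 [[577, 133], [578, 134], [616, 154], [617, 155], [617, 136], [618, 128], [619, 154], [620, 154], [621, 101], [621, 91], [623, 79], [624, 65], [629, 162], [629, 164], [630, 165], [632, 164], [633, 163], [635, 164], [636, 164], [637, 164], [639, 164], [641, 164], [642, 163], [644, 163], [645, 164], [646, 165], [648, 164], [650, 163], [651, 164], [653, 164], [654, 163], [655, 164], [657, 164], [659, 165], [660, 164]]
230 [[579, 134], [580, 136], [582, 137], [584, 137], [587, 136], [617, 151], [618, 144], [618, 136], [619, 154], [620, 155], [621, 112], [621, 155], [623, 92], [625, 67], [630, 164], [631, 157], [632, 163], [635, 163], [636, 164], [638, 163], [639, 164], [641, 164], [643, 164], [645, 164], [646, 164], [648, 164], [650, 165], [652, 163], [654, 165], [656, 164], [658, 163], [659, 165]]
250 [[545, 307], [546, 300], [546, 304], [547, 261], [573, 250], [574, 260], [575, 307], [575, 301], [583, 136], [619, 155], [622, 154], [631, 156], [632, 318], [633, 311], [633, 317], [633, 303], [633, 313], [633, 315], [633, 314], [633, 308], [633, 318], [634, 306], [634, 306], [634, 309], [634, 316], [634, 306], [634, 315], [639, 163], [646, 164], [653, 164], [659, 165]]
270 [[540, 336], [545, 326], [548, 336], [552, 336], [556, 337], [559, 343], [562, 340], [565, 338], [568, 341], [571, 319], [574, 342], [577, 326], [579, 343], [581, 341], [584, 335], [586, 338], [589, 336], [591, 342], [594, 336], [597, 341], [599, 326], [603, 341], [608, 342], [612, 317], [618, 318], [621, 336], [622, 337], [626, 319], [633, 328], [635, 320], [655, 164]]
285 [[540, 320], [540, 321], [541, 323], [541, 314], [542, 309], [542, 314], [543, 321], [545, 317], [548, 317], [585, 138], [587, 137], [590, 137], [605, 134], [617, 136], [621, 149], [622, 155], [623, 124], [626, 155], [634, 159], [635, 165], [637, 163], [639, 163], [642, 163], [644, 164], [646, 165], [649, 164], [651, 164], [653, 165], [655, 165], [657, 164], [660, 164]]
```

The wrist picture shows the bar handle upright in the picture at column 352 (rows 145-250). Depth puts its centre at about (583, 249, 132), and the bin is slightly open. I'll go down astride the bar.

```bash
python3 -c "
from h import *
gp();plan([582,248.5,132],-4,25)"
```

```text
t 3.2 gp [559.4 248.7 241.5] yaw -3.8 zax [-0.  0. -1.] F [-0.5  0.  -0.7] op 0.301 q [0.4  0.4  1.66 0.   1.08 0.47]
[[0.3, 4.5, 21.9, np.float64(0.03)], [0.2, 4.5, 21.9, np.float64(0.03)], [0.3, 4.5, 21.9, np.float64(0.03)], [0.2, 4.5, 21.9, np.float64(0.03)], [0.3, 4.5, 21.9, np.float64(0.03)]]
```

Emit:
apply_moves --motion '[[[0.5,11.3,10,0.1],[0.5,11.3,10,0.1],[0,0,30,0],[0,0,30,0],[0,0,29.5,0]]]'

```text
time_s: 3.7
position: [583.3, 247.2, 292.9]
tcp_rot: [-2.3, -2.139, 0.001]
contact_force: [-0.4, -0.5, 0.1]
opening: 0.295
```

```bash
python3 -c "
from h import *
p=imaging.get_image('wrist');save(p,'w2');p=imaging.get_image('side');save(p,'s2');gp()"
```

```text
t 3.8 gp [580.4 246.1 126.8] yaw -4.1 zax [-0.008 -0.003 -1.   ] F [ 0.1 -0.7 -0.4] op 0.297 q [ 0.38  0.58  1.68 -0.    0.89  0.45]
```

View pics/w2.png

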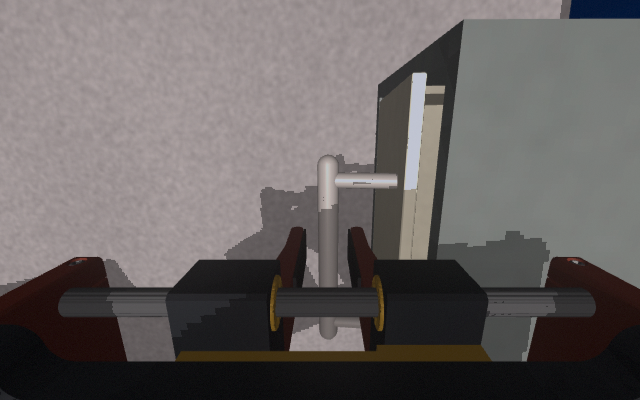

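Emit:
apply_moves --motion '[[[0,-8,0,0],[0,-9,3,0],[0,-9,4,0],[0,-8.5,5,0],[0,-8,5.5,0]]]'

```text
time_s: 4.3
position: [541.7, 250.6, 279.9]
tcp_rot: [2.297, 2.138, 0.01]
contact_force: [8.7, -3.5, -5.4]
opening: 0.302
```

Emit:
apply_moves --motion '[[[0,-7.5,6,0],[0,-7,6.5,0],[0,-6.5,6.5,0],[0,-6,7,0],[0,-2,1,0]]]'

```text
time_s: 4.8
position: [515.1, 252.5, 256.1]
tcp_rot: [2.291, 2.136, 0.021]
contact_force: [8.8, -18.9, 21.4]
opening: 0.301
```

```bash
python3 - <<'E'
from h import *
gp()
p=imaging.get_image('wrist');save(p,'w3')
for q in models.spot_point(p,'bin_handle')[:2]: print(np.round(q['position'],1),round(q['conf'],2),np.round(world(p,q['position'])))
p=imaging.get_image('side');save(p,'s3');gp()
for q in models.spot_point(p,'bin_handle')[:2]: print(np.round(q['position'],1),round(q['conf'],2),np.round(world(p,q['position'])))
E
```

```text
t 4.8 gp [517.8 252.9  92.8] yaw -4.0 zax [ 0.016  0.002 -1.   ] F [  8.8 -18.9  21.4] op 0.301 q [ 0.44  0.56  1.83 -0.01  0.74  0.51]
[340.7 249.3] 0.71 [527. 256.  92.]
t 4.95 gp [518.1 252.8  93.1] yaw -4.0 zax [ 0.016  0.003 -1.   ] F [  4.6 -14.9  19.2] op 0.301 q [ 0.44  0.56  1.83 -0.01  0.74  0.51]
[214.7 240.5] 0.85 [471. 228. 170.]
```

View pics/w3.png

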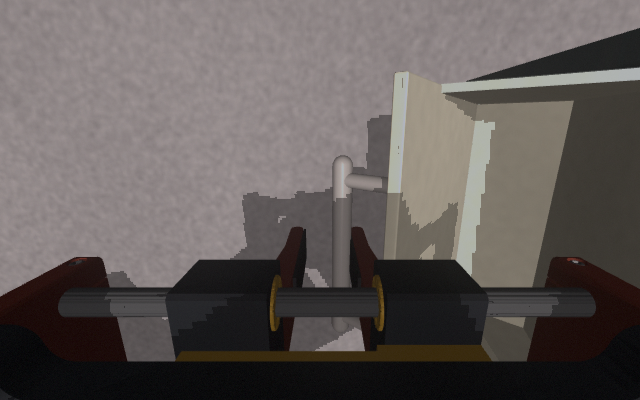

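```bash
cat >> h.py <<'E'
def cloud(p):
    T=np.array(p['cam_to_world']);v,u=np.mgrid[:400,:640];d=p['depth'].astype(float)
    P=np.stack([(u-p['cx'])/p['fx']*d,(v-p['cy'])/p['fy']*d,d],-1)@T[:3,:3].T+T[:3,3]
    P[d<=0]=np.nan; return P
E
python3 - <<'E'
from h import *
P=cloud(imaging.get_image('wrist'))
for r in (185,200,210,225):
    print(r,[ (c,*P[r,c].round().astype(int).tolist()) for c in list(range(328,356,3))+list(range(380,480,5))])
E
```

```text
185 [(328, 523, 274, -1), (331, 526, 274, -1), (334, 526, 293, 91), (337, 528, 293, 91), (340, 529, 294, 93), (343, 531, 294, 93), (346, 532, 293, 93), (349, 534, 294, 95), (352, 535, 294, 96), (355, 537, 294, 96), (380, 548, 295, 106), (385, 550, 295, 107), (390, -9223372036854775808, -9223372036854775808, -9223372036854775808), (395, 550, 299, 127), (400, 552, 299, 128), (405, 554, 299, 125), (410, 558, 297, 119), (415, 562, 296, 114), (420, 566, 294, 109), (425, 571, 293, 103), (430, 576, 291, 96), (435, 581, 289, 89), (440, 588, 286, 80), (445, 595, 284, 70), (450, 603, 281, 60), (455, 612, 277, 47), (460, 622, 274, 34), (465, 633, 270, 20), (470, 638, 270, 20), (475, 641, 270, 21)]
200 [(328, 522, 260, -2), (331, 525, 260, -1), (334, 526, 285, 90), (337, 527, 285, 92), (340, -9223372036854775808, -9223372036854775808, -9223372036854775808), (343, 530, 285, 93), (346, 532, 285, 93), (349, 534, 285, 92), (352, 544, 259, -1), (355, 546, 258, -1), (380, 569, 257, -2), (385, 573, 256, -1), (390, 548, 293, 126), (395, 549, 294, 128), (400, 551, 293, 128), (405, 555, 292, 124), (410, 5
[... 933 characters left out ...]
5 [(328, 521, 236, -2), (331, 524, 236, -1), (334, 525, 271, 91), (337, 526, 271, 92), (340, 528, 271, 93), (343, 530, 271, 93), (346, 531, 271, 92), (349, 533, 270, 91), (352, 543, 234, -2), (355, 545, 235, -1), (380, 568, 232, -2), (385, 546, 282, 125), (390, 547, 282, 127), (395, 549, 283, 128), (400, 552, 282, 127), (405, 556, 279, 121), (410, 559, 278, 117), (415, 564, 274, 109), (420, 568, 272, 104), (425, 573, 269, 97), (430, 579, 266, 90), (435, 586, 262, 80), (440, 592, 258, 72), (445, 600, 254, 62), (450, 610, 248, 47), (455, 621, 242, 33), (460, 633, 235, 17), (465, 636, 235, 20), (470, 638, 236, 23), (475, 641, 237, 25)]<stdin>:4: RuntimeWarning: invalid value encountered in cast
```

Emit:
apply_moves --motion '[[[0,0,-15,0],[0,0,-25,0],[0,0,-30,0],[0,0,-20,0],[0,0,0,0]]]'

```text
time_s: 5.55
position: [512.4, 253.1, 345.3]
tcp_rot: [2.298, 2.138, 0.013]
contact_force: [0.3, 0.3, 0.3]
opening: 0.306
```

```bash
python3 -c "
from h import *
gp();plan([600,247,185],-4,25)"
```

```text
t 5.55 gp [513.6 253.7 182. ] yaw -4.1 zax [ 0.008  0.004 -1.   ] F [0.3 0.3 0.3] op 0.306 q [0.44 0.42 1.8  0.   0.92 0.51]
[[-0.1, 17.3, -0.5, np.float64(-0.03)], [-0.1, 17.4, -0.4, np.float64(-0.03)], [-0.1, 17.3, -0.5, np.float64(-0.03)], [-0.1, 17.3, -0.5, np.float64(-0.03)], [-0.1, 17.3, -0.4, np.float64(-0.03)]]
```

Emit:
apply_moves --motion '[[[0,17.5,0,0],[0,17.5,0,0],[0,17.5,0,0],[0,17.5,0,0],[0,17.5,0,0]]]' --hand 0

```text
time_s: 6.05
position: [598.9, 246.3, 340.6]
tcp_rot: [2.3, 2.14, 0.0]
contact_force: [0.0, 0.3, 0.5]
opening: 0.006
```

Emit:
apply_moves --motion '[[[0,0,20,0],[0,0,20,0],[0,0,22,0],[0,-10,0,0],[0,-10,0,0]]]'

```text
time_s: 6.55
position: [578.6, 247.8, 279.0]
tcp_rot: [2.299, 2.139, 0.003]
contact_force: [3.5, -1.1, -0.1]
opening: 0.008
```

Emit:
apply_moves --motion '[[[0,-6,0,0],[0,-6,0,0],[0,-5,0,0],[0,-5,0,0],[0,-4,0,0]]]'

```text
time_s: 7.05
position: [561.4, 250.5, 285.7]
tcp_rot: [2.286, 2.131, 0.045]
contact_force: [41.9, -8.8, 6.1]
opening: 0.007
```

```bash
python3 -c "
from h import *
gp()"
```

```text
t 7.05 gp [566.6 251.7 122.5] yaw -4.0 zax [ 0.032  0.008 -0.999] F [41.9 -8.8  6.1] op 0.007 q [ 0.4   0.55  1.73 -0.01  0.82  0.48]
```

Emit:
apply_moves --motion '[[[0,8,0,0],[0,12,0,0],[0,0,-20,0],[0,0,-30,0],[0,0,-30,0]]]'

```text
time_s: 7.55
position: [571.5, 248.0, 359.5]
tcp_rot: [-2.299, -2.139, 0.004]
contact_force: [-0.6, 0.1, -0.6]
opening: 0.002
```

```bash
python3 - <<'E'
from h import *
gp()
for c in ('wrist','side'):
    p=imaging.get_image(c);save(p,c+'4');P=cloud(p);a=np.radians(-4)
    H=np.array([630,249]);Q=P[...,:2]-H;x=Q@[np.cos(a),np.sin(a)];y=Q@[-np.sin(a),np.cos(a)];z=P[...,2]
    # profile in cabinet frame
    for yy in (-70,-50,30,45,70):
        m=(abs(y-yy)<2)&(x>-140)&(x<30)&(z>5)&(z<150)
        o=np.argsort(x[m]);print(c,yy,np.c_[x[m][o],z[m][o]].round().astype(int).tolist()[::max(1,m.sum()//25)])
    # fit panel inner plane
    m=(abs(y)<80)&(z>30)&(z<110)&(abs(x+ (z-11)*0.78)<14)
    if m.sum()>20:
        k=np.polyfit(z[m],x[m],1);print('slope',k,np.arctan(-k[0]),m.sum())
E
```

```text
t 7.55 gp [571.  247.9 196.2] yaw -4.1 zax [-0.003 -0.001 -1.   ] F [-0.6  0.1 -0.6] op 0.002 q [0.39 0.47 1.67 0.   1.   0.46]
wrist -70 [[-35, 62], [-32, 59], [-30, 57], [-28, 55], [-25, 51], [-22, 48], [-19, 44], [-17, 42], [-14, 38], [-11, 34], [-8, 31], [-5, 28], [-1, 23], [2, 19], [5, 19], [7, 21], [8, 21], [10, 23], [12, 25], [14, 27], [15, 27], [17, 30], [19, 32], [22, 32], [24, 35], [25, 36], [27, 38], [29, 39]]
wrist -50 [[-111, 84], [-108, 88], [-105, 88], [-103, 88], [-41, 69], [-37, 65], [-34, 62], [-30, 58], [-27, 53], [-23, 49], [-20, 44], [-16, 41], [-12, 37], [-9, 31], [-5, 26], [0, 22], [4, 19], [7, 22], [9, 23], [12, 26], [15, 28], [18, 31], [21, 33], [24, 35], [27, 39], [29, 39]]
wrist 30 [[-110, 86], [-105, 89], [-101, 86], [-88, 124], [-85, 122], [-82, 118], [-79, 116], [-75, 110], [-72, 107], [-68, 102], [-64, 96], [-59, 92], [-56, 87], [-51, 82], [-46, 75], [-40, 69], [-35, 63], [-28, 56], [-21, 46], [-14, 37], [-6, 28], [4, 17], [10, 23], [16, 29], [21, 32], [26, 36]]
wrist 45 [[-110, 86], [-106, 89], [-102, 87], [-90, 122], [-86, 123], [-83, 121], [-80, 115]
[... 1409 characters left out ...]
], [-112, 86], [-111, 89], [-108, 85], [-108, 89], [-107, 87], [-106, 90], [-105, 90], [-96, 90], [-92, 125], [-91, 123], [-90, 126], [-89, 120], [-85, 123], [-84, 105], [-83, 121], [-57, 90], [-57, 90], [-30, 58], [-29, 57], [3, 20], [5, 21], [7, 19], [7, 23], [8, 22], [11, 22], [16, 26], [16, 30], [18, 33], [18, 33], [22, 37], [25, 34], [26, 36], [30, 42]]
side 70 [[-91, 122], [-91, 122], [-91, 125], [-89, 123], [-89, 127], [-88, 126], [-68, 103], [-65, 100], [-38, 68], [-10, 35], [-10, 34], [3, 22], [7, 22], [9, 24], [13, 24], [15, 26], [16, 34], [17, 37], [18, 27], [18, 31], [22, 35], [25, 37], [25, 41], [29, 45], [29, 41], [30, 49]]
slope [-0.90443344 22.48024243] 0.7352591259889583 186
```

View pics/wrist4.png

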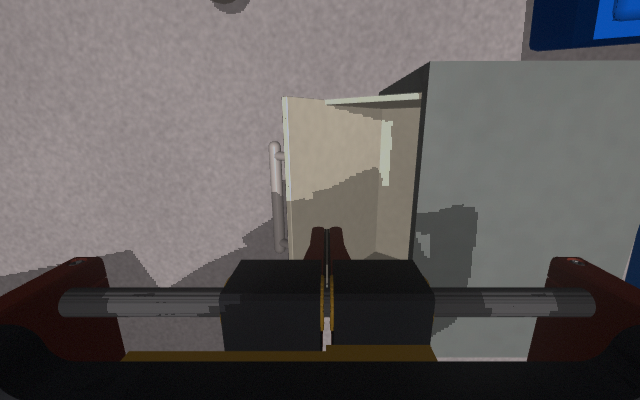

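The bin is open at its stop: the panel plane fit gives 0.6995 rad, and the mouth works out at about (590, 252, 136). Next is the pan handle.

```bash
python3 -c "
from h import *
gp();plan([545,-245,200],-97,35)"
```

```text
t 7.65 gp [573.8 249.1 200. ] yaw -4.1 zax [ 0.005  0.003 -1.   ] F [0.5 0.  1.1] op 0.002 q [0.39 0.47 1.66 0.   1.   0.46]
[[-33.0, 0.5, -0.1, np.float64(6.19)], [-32.8, 4.0, -0.1, np.float64(6.19)], [-32.1, 7.5, -0.1, np.float64(6.19)], [-31.1, 10.9, -0.1, np.float64(6.19)], [-29.8, 14.2, -0.1, np.float64(6.19)]]
[[-28.1, 17.4, -0.1, np.float64(6.19)], [-26.0, 20.3, -0.1, np.float64(6.19)], [-23.7, 22.9, -0.1, np.float64(6.19)], [-21.0, 25.4, -0.1, np.float64(6.19)], [-18.3, 27.5, -0.1, np.float64(6.19)]]
[[-15.1, 29.4, -0.1, np.float64(6.19)], [-11.9, 30.7, -0.1, np.float64(6.19)], [-8.5, 31.9, -0.1, np.float64(6.19)], [-5.0, 32.6, 0.0, np.float64(6.19)], [-1.5, 33.0, -0.1, np.float64(6.19)]]
```

Emit:
apply_moves --motion '[[[-33.0,0.5,0,6.19],[-32.8,4.0,0,6.19],[-32.1,7.5,0,6.19],[-31.1,10.9,0,6.19],[-29.8,14.2,0,6.19]]]' --hand 0.5

```text
time_s: 8.15
position: [561.7, 82.4, 358.1]
tcp_rot: [-2.79, -1.442, 0.003]
contact_force: [0.7, 0.3, -0.1]
opening: 0.42
```

Emit:
apply_moves --motion '[[[-28.1,17.4,0,6.19],[-26.0,20.3,0,6.19],[-23.7,22.9,0,6.19],[-21.0,25.4,0,6.19],[-18.3,27.5,0,6.19]]]'

```text
time_s: 8.65
position: [552.1, -82.1, 358.1]
tcp_rot: [-3.073, -0.645, 0.003]
contact_force: [0.2, 0.3, 0.7]
opening: 0.499
```

Emit:
apply_moves --motion '[[[-15.1,29.4,0,6.19],[-11.9,30.7,0,6.19],[-8.5,31.9,0,6.19],[-5.0,32.6,0,6.19],[-1.5,33.0,0,6.19]]]'

```text
time_s: 9.15
position: [542.7, -246.6, 358.1]
tcp_rot: [-3.134, 0.198, 0.003]
contact_force: [1.0, -0.0, 1.1]
opening: 0.498
```

```bash
python3 - <<'E'
from h import *
gp()
p=imaging.get_image('wrist');save(p,'w5')
for l,z in [('pan_handle',30),('pan_center',20),('cover',0),('pan_lip',23)]:
    for q in models.spot_point(p,l)[:2]: print(l,np.round(q['position'],1),round(q['conf'],2),np.round(world(p,q['position'])),np.round(world(p,q['position'],z)))
p=imaging.get_image('side');P=cloud(p)
im=p['color'].astype(int).sum(-1)
for P,im,n in ((P,im,'side'),):
    m=(P[...,2]>24)&(P[...,2]<50)&(im<170)&(P[...,0]>500)&(P[...,0]<680)&(abs(P[...,1]+245)<60)
    print(n,m.sum(),np.nanmedian(P[m],0),cv2.minAreaRect(P[m][:,:2].astype(np.float32)))
gp()
E
```

```text
t 9.15 gp [ 542.4 -246.4  194.8] yaw -97.2 zax [-0.002  0.001 -1.   ] F [ 1.  -0.   1.1] op 0.498 q [-0.45  0.44  1.73  0.    0.98  1.25]
pan_handle [324.8 136.9] 0.79 [ 602. -252.   36.] [ 602. -252.   30.]
cover [332.3 104.6] 0.69 [ 634. -264.   39.] [ 636. -265.    0.]
side 63 [ 597.41691671 -246.69783825   36.5125967 ] ((600.4900512695312, -246.47714233398438), (9.18661117553711, 53.24702835083008), 83.160888671875)
t 9.45 gp [ 543.1 -244.7  194.9] yaw -96.9 zax [-0.001  0.001 -1.   ] F [-0.4  0.5  0.7] op 0.501 q [-0.44  0.44  1.73  0.    0.98  1.25]
```

View pics/w5.png

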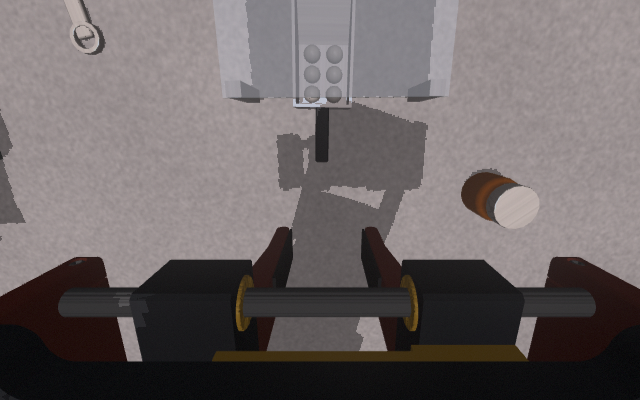

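The wrist picture shows the black handle at (322,135) under the clear cover's front edge (row 97), the six balls in the pan at (322,73), and the jar at (510,200). The handle is at about (600, -249) and in line with the tool.

```bash
python3 -c "
from h import *
gp();plan([590,-248.5,100],-97,25)"
```

```text
t 9.45 gp [ 543.1 -244.7  194.9] yaw -96.9 zax [-0.001  0.001 -1.   ] F [-0.4  0.5  0.7] op 0.501 q [-0.44  0.44  1.73  0.    0.98  1.25]
[[9.4, -0.4, 19.0, np.float64(0.02)], [9.5, -0.3, 19.0, np.float64(0.02)], [9.4, -0.4, 18.9, np.float64(0.02)], [9.4, -0.3, 19.0, np.float64(0.02)], [9.5, -0.4, 19.0, np.float64(0.02)]]
```

Emit:
apply_moves --motion '[[[9.4,-0.4,19,0],[9.4,-0.4,19,0],[9.4,-0.4,19,0],[9.4,-0.4,19,0],[9.4,-0.4,19,0]]]'

```text
time_s: 9.95
position: [591.0, -248.1, 262.9]
tcp_rot: [-3.136, 0.187, 0.001]
contact_force: [0.0, -1.3, 0.1]
opening: 0.502
```

```bash
python3 - <<'E'
from h import *
p=imaging.get_image('wrist');save(p,'w6');gp()
for q in models.spot_point(p,'pan_handle')[:2]: print(np.round(q['position'],1),round(q['conf'],2),np.round(world(p,q['position'])),np.round(world(p,q['position'],30)))
E
```

```text
t 10.0 gp [ 590.7 -247.5   96.7] yaw -96.8 zax [-0.003  0.002 -1.   ] F [ 0.1  1.2 -1.1] op 0.499 q [-0.42  0.63  1.67  0.    0.85  1.27]
[328.3 202.4] 0.63 [ 606. -252.   36.] [ 604. -251.   30.]
```

View pics/w6.png

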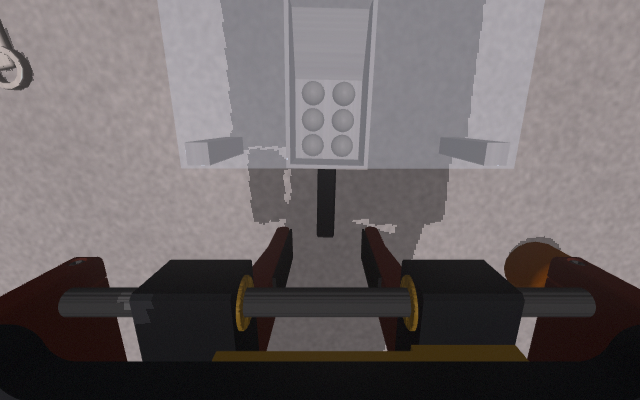

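Emit:
apply_moves --motion '[[[2,1,17,0],[2,0.5,17,0],[2,0.5,17,0],[0,0,16,0],[0,0,0,0]]]'

```text
time_s: 10.55
position: [595.1, -252.1, 193.7]
tcp_rot: [-3.134, 0.192, 0.007]
contact_force: [-0.4, -0.3, -0.5]
opening: 0.5
```

Emit:
apply_moves --motion '[[[0,0,0,0],[0,0,0,0],[0,0,0,0],[0,0,0,0],[0,0,0,0]]]' --hand 0

```text
time_s: 11.05
position: [596.5, -252.4, 197.4]
tcp_rot: [3.136, -0.191, 0.001]
contact_force: [0.0, 1.3, 3.4]
opening: 0.154
```

```bash
python3 - <<'E'
from h import *
p=imaging.get_image('wrist');save(p,'w7');gp()
E
```

```text
t 11.1 gp [ 596.6 -252.5   34.1] yaw -97.0 zax [ 0.001 -0.    -1.   ] F [-1.1  2.1  4.2] op 0.15 q [-0.42  0.73  1.67  0.    0.75  1.27]
```

View pics/w7.png

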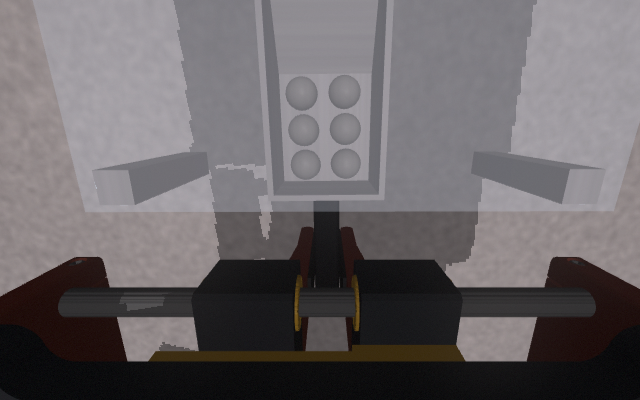

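Emit:
apply_moves --motion '[[[-3,0,0,0],[-6,0,0,0],[-9,0,0,0],[-12,0,0,0],[-14,0,0,0]]]'

```text
time_s: 11.6
position: [552.1, -247.2, 197.2]
tcp_rot: [3.135, -0.191, 0.003]
contact_force: [4.3, 0.0, 2.9]
opening: 0.155
```

Emit:
apply_moves --motion '[[[-15,0,0,0],[-15,0,0,0],[-15,0,0,0],[-15,0,0,0],[-14,0,0,0]]]'

```text
time_s: 12.1
position: [478.2, -238.1, 197.1]
tcp_rot: [3.135, -0.192, 0.002]
contact_force: [4.3, -0.2, 4.0]
opening: 0.152
```

Emit:
apply_moves --motion '[[[-13,0,0,0],[-11,0,0,0],[-9,0,0,0],[-6,0,0,0],[-3,0,0,0]]]'

```text
time_s: 12.6
position: [437.2, -233.1, 197.0]
tcp_rot: [3.135, -0.192, 0.002]
contact_force: [5.7, -0.0, 5.0]
opening: 0.154
```

```bash
python3 - <<'E'
from h import *
p=imaging.get_image('wrist');save(p,'w8');gp()
p=imaging.get_image('side');save(p,'s8')
E
```

```text
t 12.65 gp [ 437.  -233.1   33.6] yaw -97.0 zax [ 0.001 -0.    -1.   ] F [ 3.2 -1.4  7.7] op 0.156 q [-0.51  0.59  2.01 -0.    0.54  1.18]
```

View pics/w8.png

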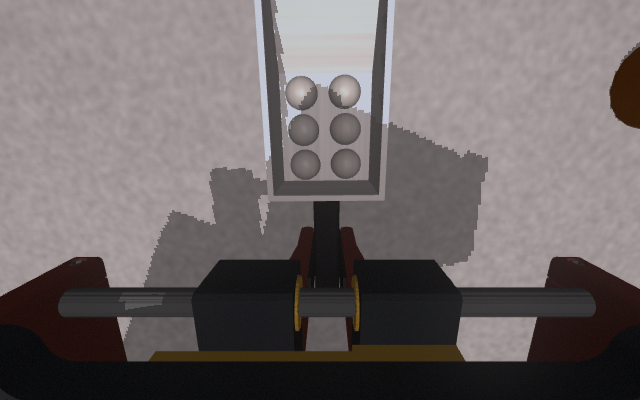

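Emit:
apply_moves --motion '[[[0,0,0,0],[0,0,0,0],[0,0,0,0],[0,0,-15,0],[0,0,-25,0]]]' --hand 0.6

```text
time_s: 13.2
position: [436.3, -232.4, 235.4]
tcp_rot: [-3.133, 0.191, 0.008]
contact_force: [-0.8, -0.4, -0.5]
opening: 0.57
```

Emit:
apply_moves --motion '[[[0,0,-20,0],[0,0,-20,0],[0,0,-20,0],[0,0,0,0],[0,0,0,0]]]' --hand 1.0

```text
time_s: 13.7
position: [437.1, -232.8, 296.3]
tcp_rot: [-3.136, 0.191, 0.001]
contact_force: [-1.0, 0.6, 0.6]
opening: 0.992
```

```bash
python3 - <<'E'
from h import *
gp()
for c in ('wrist','side','scene'):
    p=imaging.get_image(c);save(p,c+'9')
    for l,z in [('pan_handle',30),('pan_center',20),('pan_lip',23)]:
        for q in models.spot_point(p,l)[:2]: print(c,l,np.round(q['position'],1),round(q['conf'],2),np.round(world(p,q['position'])),np.round(world(p,q['position'],z)))
    P=cloud(p)
    m=(P[...,2]>34)&(P[...,2]<46)&(P[...,0]>440)&(P[...,0]<630)&(P[...,1]>-320)&(P[...,1]<-180)
    if m.sum()>20: r=cv2.minAreaRect(P[m][:,:2].astype(np.float32));print(c,m.sum(),r)
gp()
E
```

```text
t 13.7 gp [ 437.  -232.8  133. ] yaw -97.0 zax [-0.  0. -1.] F [-1.   0.6  0.6] op 0.992 q [-0.51  0.4   1.99 -0.    0.75  1.18]
wrist pan_handle [325.6 200.5] 0.82 [ 444. -233.   34.] [ 443. -233.   30.]
wrist pan_lip [325.8  31.8] 0.87 [ 583. -251.   20.] [ 582. -250.   23.]
wrist 2049 ((511.2384033203125, -242.13815307617188), (60.17157745361328, 143.80050659179688), 83.29390716552734)
side pan_handle [406.4 275.5] 0.93 [ 466. -250.    4.] [ 451. -244.   30.]
side pan_center [403.3 254.6] 0.73 [ 522. -247.   18.] [ 521. -246.   20.]
side pan_center [403.6 237.5] 0.62 [ 421. -204.  245.] [ 577. -255.   20.]
side pan_lip [402.8 236.6] 0.81 [ 422. -202.  247.] [ 578. -252.   23.]
side 146 ((490.8980407714844, -238.63870239257812), (59.57600021362305, 101.80110168457031), 82.23133087158203)
scene pan_handle [232.8 246.8] 0.84 [ 445. -236.   41.] [ 442. -235.   30.]
scene pan_handle [250.4 263.2] 0.41 [ 508. -254.   17.] [ 511. -256.   30.]
scene pan_center [257.8 261.8] 0.57 [ 522. -239.    2.] [ 526. -242.   20.]
scene pan_lip [270.2 274.4] 0.59 [ 574. -259.   15.] [ 576. -260.   23.]
scene 145 ((512.407958984375, -243.27877807617188), (60.40616989135742, 144.65972900390625), 83.16442108154297)
t 14.3 gp [ 437.4 -233.   133.3] yaw -97.0 zax [-0.  0. -1.] F [-0.1  0.2  0.8] op 0.999 q [-0.51  0.4   1.99  0.    0.75  1.18]
```

View pics/wrist9.png

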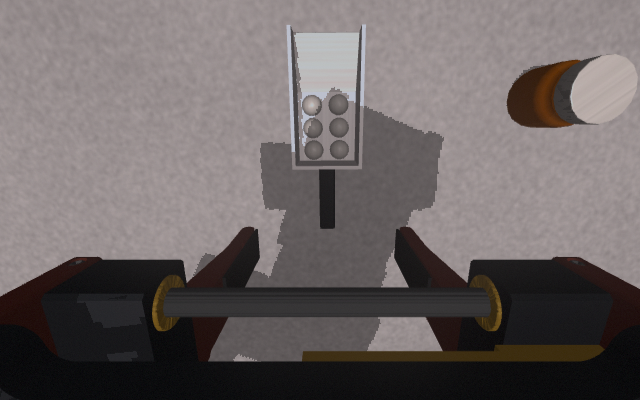

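The wrist picture shows the pan free on the bench at (328,95) with all six balls in it, its handle at (327,198) and its lip at row 30. Its centre is at (528,-244), lip heading -6.9°. Next I'll take it across the side walls, 12 mm ahead of centre.

```bash
python3 -c "
from h import *
gp();plan([540,-245.3,100],-96.9,25)"
```

```text
t 14.3 gp [ 437.4 -233.   133.3] yaw -97.0 zax [-0.  0. -1.] F [-0.1  0.2  0.8] op 0.999 q [-0.51  0.4   1.99  0.    0.75  1.18]
[[20.7, -0.1, 6.6, np.float64(-0.02)], [20.6, 0.0, 6.7, np.float64(-0.02)], [20.7, 0.0, 6.6, np.float64(-0.02)], [20.6, -0.1, 6.7, np.float64(-0.02)], [20.7, 0.0, 6.6, np.float64(-0.02)]]
```

Emit:
apply_moves --motion '[[[20.7,0,6.6,0],[20.7,0,6.6,0],[20.7,0,6.6,0],[20.7,0,6.6,0],[20.7,0,6.6,0]]]'

```text
time_s: 14.8
position: [541.0, -245.7, 263.4]
tcp_rot: [3.136, -0.191, 0.0]
contact_force: [-0.7, -0.7, 0.6]
opening: 0.999
```

Emit:
apply_moves --motion '[[[0,0,20,0],[0,0,20,0],[0,0,20,0],[0,0,14,0],[0,0,0,0]]]'

```text
time_s: 15.3
position: [539.5, -245.3, 187.8]
tcp_rot: [-3.134, 0.191, 0.005]
contact_force: [-0.6, -0.4, 0.7]
opening: 0.999
```

Emit:
apply_moves --motion '[[[0,0,0,0],[0,0,0,0],[0,0,0,0],[0,0,0,0],[0,0,0,0]]]' --hand 0.3

```text
time_s: 15.8
position: [540.5, -245.7, 190.5]
tcp_rot: [3.135, -0.192, 0.002]
contact_force: [-0.5, 0.8, 4.8]
opening: 0.68
```

```bash
python3 - <<'E'
from h import *
p=imaging.get_image('wrist');save(p,'w10');gp()
E
```

```text
t 15.85 gp [ 540.7 -245.8   27.2] yaw -97.0 zax [ 0.001 -0.    -1.   ] F [-0.7  0.4  5.8] op 0.686 q [-0.45  0.69  1.79  0.    0.66  1.25]
```

View pics/w10.png

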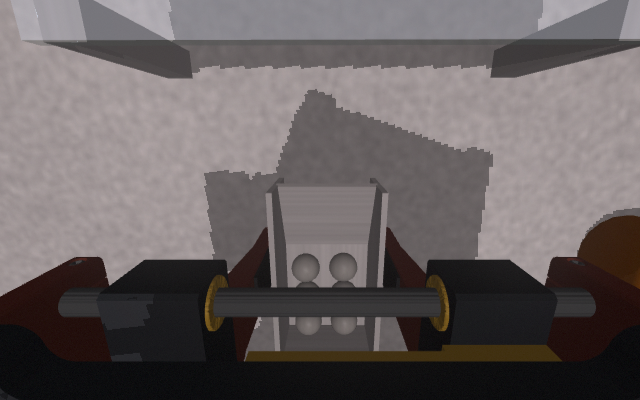

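Emit:
apply_moves --motion '[[[0,0,-4,0],[0,0,-8,0],[0,0,-10,0],[0,0,-10,0],[0,0,-8,0]]]'

```text
time_s: 16.35
position: [540.3, -245.7, 230.9]
tcp_rot: [3.135, -0.191, 0.001]
contact_force: [-0.4, 0.4, -2.4]
opening: 0.68
```

```bash
python3 - <<'E'
from h import *
p=imaging.get_image('wrist');save(p,'w11');gp()
a=np.radians(-4);H=np.array([630,249])
t=H+np.array([np.cos(a),np.sin(a)])*-150
print(t);plan([*t,175],-94,25)
E
```

```text
t 16.4 gp [ 541.1 -246.1   68.7] yaw -97.0 zax [ 0.002 -0.001 -1.   ] F [-0.  -0.  -1.7] op 0.682 q [-0.45  0.62  1.79 -0.    0.73  1.25]
[480.36539246 259.46347106]
[[-4.9, -19.8, -4.3, np.float64(-0.12)], [-4.8, -19.8, -4.3, np.float64(-0.12)], [-4.8, -19.7, -4.2, np.float64(-0.12)], [-4.7, -19.8, -4.3, np.float64(-0.12)], [-4.7, -19.9, -4.3, np.float64(-0.12)]]
[[-4.7, -19.8, -4.3, np.float64(-0.12)], [-4.6, -19.8, -4.3, np.float64(-0.12)], [-4.5, -19.8, -4.2, np.float64(-0.12)], [-4.6, -19.9, -4.3, np.float64(-0.12)], [-4.5, -19.9, -4.3, np.float64(-0.12)]]
[[-4.4, -19.8, -4.3, np.float64(-0.12)], [-4.4, -19.9, -4.3, np.float64(-0.12)], [-4.4, -19.9, -4.2, np.float64(-0.12)], [-4.3, -19.9, -4.3, np.float64(-0.12)], [-4.3, -19.9, -4.3, np.float64(-0.12)]]
[[-4.2, -19.9, -4.3, np.float64(-0.12)], [-4.2, -19.9, -4.3, np.float64(-0.12)], [-4.2, -20.0, -4.3, np.float64(-0.12)], [-4.1, -19.9, -4.2, np.float64(-0.12)], [-4.1, -20.0, -4.3, np.float64(-0.12)]]
[[-4.0, -19.9, -4.3, np.float64(-0.12)], [-4.0, -20.0, -4.3, np.float64(-0.12)], [-3.9, -19.9, -4.3, np.float64(-0.12)], [-3.9, -20.0, -4.2, np.float64(-0.12)], [-3.9, -20.0, -4.3, np.float64(-0.12)]]
```

View pics/w11.png

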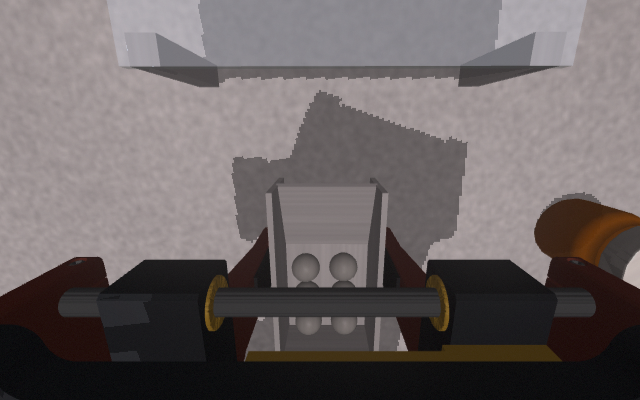

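The pan is held level with all six balls still in it. I'll carry it to the bin in gentle steps.

Emit:
apply_moves --motion '[[[-1,-5,-6,0],[-2,-10,-8,0],[-4,-15,-8,-0.3],[-5,-20,-8,-0.3],[-5,-22,-8,-0.3]]]'

```text
time_s: 16.9
position: [531.2, -170.5, 268.2]
tcp_rot: [-3.137, 0.166, 0.001]
contact_force: [0.8, 0.2, -3.6]
opening: 0.68
```

Emit:
apply_moves --motion '[[[-5,-23,-8,-0.2],[-5,-23,-8,-0.2],[-5,-23,-8,-0.2],[-5,-23,-8,-0.2],[-5,-23,-6,-0.2]]]'

```text
time_s: 17.4
position: [517.5, -53.1, 306.5]
tcp_rot: [-3.138, 0.138, -0.0]
contact_force: [0.9, -0.3, -3.3]
opening: 0.682
```

Emit:
apply_moves --motion '[[[-5,-23,-5,-0.2],[-5,-23,-5,-0.2],[-5,-23,-5,-0.2],[-5,-23,-5,-0.2],[-5,-23,-3,-0.2]]]'

```text
time_s: 17.9
position: [501.7, 63.3, 329.3]
tcp_rot: [-3.14, 0.11, -0.0]
contact_force: [-0.2, 0.6, -3.6]
opening: 0.683
```

Emit:
apply_moves --motion '[[[-5,-23,0,0],[-5,-23,0,0],[-5,-22,0,0],[-4,-21,0,0],[-4,-20,0,0]]]'

```text
time_s: 18.4
position: [486.2, 173.5, 329.0]
tcp_rot: [3.14, -0.11, -0.001]
contact_force: [-0.5, -0.5, -4.0]
opening: 0.684
```

```bash
python3 - <<'E'
from h import *
gp()
plan([480.4,259.5,175],-94,25)
E
```

```text
t 18.4 gp [486.2 173.5 165.7] yaw -94.0 zax [-0. -0. -1.] F [-0.5 -0.5 -4. ] op 0.684 q [0.32 0.37 1.92 0.   0.84 1.96]
[[-2.4, -17.1, -1.9, np.float64(-0.0)], [-2.3, -17.0, -1.8, np.float64(-0.0)], [-2.4, -17.1, -1.9, np.float64(-0.0)], [-2.3, -17.1, -1.8, np.float64(-0.0)], [-2.4, -17.1, -1.9, np.float64(-0.0)]]
```

Emit:
apply_moves --motion '[[[-2.4,-20,0,0],[-2.4,-20,0,0],[-2.4,-18,0,0],[-2.4,-15,0,0],[-2.2,-12.5,0,0]]]'

```text
time_s: 18.9
position: [481.0, 259.3, 328.8]
tcp_rot: [3.14, -0.11, -0.0]
contact_force: [0.4, -0.3, -2.8]
opening: 0.68
```

Emit:
apply_moves --motion '[[[12,0,0,0],[20,0,0,0],[22,0,0,0],[20,0,0,0],[14,0,0,0]]]'

```text
time_s: 19.4
position: [571.3, 251.0, 328.7]
tcp_rot: [3.139, -0.113, 0.001]
contact_force: [0.4, -1.0, -2.5]
opening: 0.678
```

```bash
cat >> h.py <<'E'
def cab(w,a=np.radians(-4),H=np.array([630,249])):
    d=np.asarray(w)[...,:2]-H; return np.stack([d@[np.cos(a),np.sin(a)],d@[-np.sin(a),np.cos(a)],np.asarray(w)[...,2]],-1)
def gpc():
    s,p,M,y=pose(); print('cab gp',cab(p+M[:,2]*G).round(1))
E
python3 - <<'E'
from h import *
gp();gpc()
p=imaging.get_image('wrist');save(p,'w12');p=imaging.get_image('side');save(p,'s12')
c=p['color'][150:290,130:330];cv2.imwrite('pics/s12c.png',cv2.resize(c,None,fx=4,fy=4,interpolation=2)[:,:,::-1])
gp();gpc()
E
```

```text
t 19.4 gp [571.4 251.  165.4] yaw -94.1 zax [ 0.001 -0.    -1.   ] F [ 0.4 -1.  -2.5] op 0.678 q [ 0.39  0.51  1.68 -0.    0.94  2.04]
cab gp [-58.6  -2.1 165.4]
t 19.5 gp [571.5 251.1 165.3] yaw -94.2 zax [ 0.001  0.    -1.   ] F [ 0.4 -0.1 -3. ] op 0.679 q [ 0.39  0.51  1.68 -0.    0.94  2.04]
cab gp [-58.5  -2.  165.3]
```

View pics/w12.png

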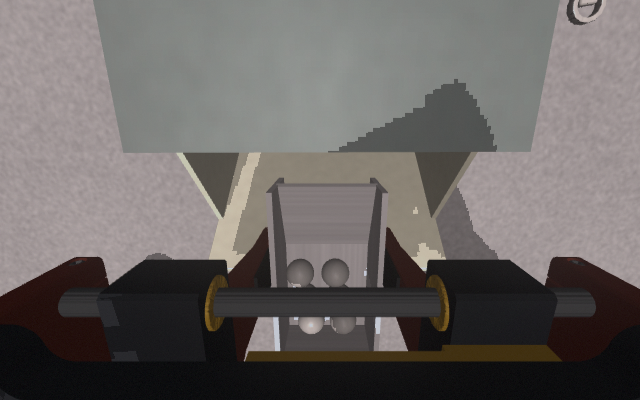

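View pics/s12c.png

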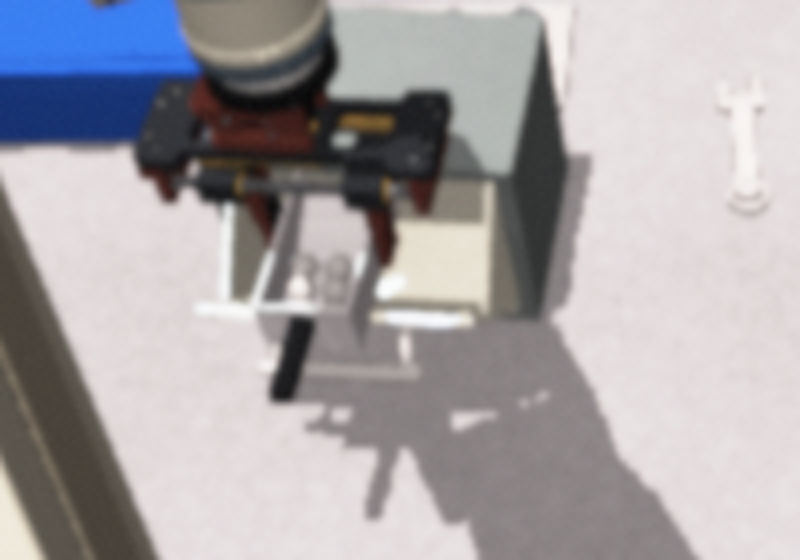

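The wrist picture shows the lip (row 185) about 15 mm short of the cabinet front, with the balls at the back. The side crop shows the pan body over the bin front's top edge. Now I'll lower it so that this edge lifts the pan's rear underside.

Emit:
apply_moves --motion '[[[5,0,0,0],[5,0,0,0],[0,0,5,0],[0,0,5,0],[0,0,4,0]]]'

```text
time_s: 20.0
position: [579.6, 251.0, 314.8]
tcp_rot: [3.14, -0.111, 0.001]
contact_force: [0.7, -2.3, 12.9]
opening: 0.678
```

Emit:
apply_moves --motion '[[[0,0,2,0],[0,0,2,0],[0,0,2,0],[0,0,2,0],[0,0,2,0]]]'

```text
time_s: 20.5
position: [581.7, 250.8, 307.6]
tcp_rot: [-3.139, 0.111, -0.011]
contact_force: [5.0, -5.2, 13.3]
opening: 0.682
```

```bash
cat > look.py <<'E'
from h import *
import sys
n=sys.argv[1]
p=imaging.get_image('wrist');save(p,'w'+n)
q=imaging.get_image('side');c=q['color'][150:290,130:330]
cv2.imwrite('pics/s'+n+'.png',cv2.resize(c,None,fx=3,fy=3,interpolation=2)[:,:,::-1])
gp();gpc()
E
python3 look.py 13
```

```text
t 20.6 gp [582.9 250.9 144.1] yaw -94.0 zax [ 0.007  0.001 -1.   ] F [ 5.7 -6.  10.7] op 0.679 q [ 0.39  0.55  1.67 -0.    0.91  2.03]
cab gp [-47.2  -1.4 144.1]
```

View pics/w13.png

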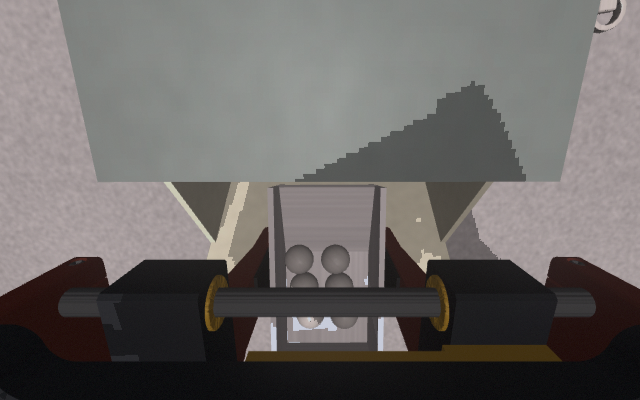

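Emit:
apply_moves --motion '[[[0.5,0,2.5,0],[0.5,0,2.5,0],[0.5,0,2.5,0],[0.5,0,2.5,0],[0.5,0,2.5,0]]]'

```text
time_s: 21.1
position: [584.1, 250.6, 294.9]
tcp_rot: [-3.139, 0.111, -0.011]
contact_force: [4.7, -5.5, 12.1]
opening: 0.686
```

```bash
python3 look.py 14
```

```text
t 21.2 gp [585.2 250.7 131.3] yaw -94.0 zax [ 0.007  0.001 -1.   ] F [ 5.  -5.6  8.9] op 0.679 q [ 0.39  0.57  1.67 -0.    0.89  2.03]
cab gp [-44.8  -1.4 131.3]
```

View pics/w14.png

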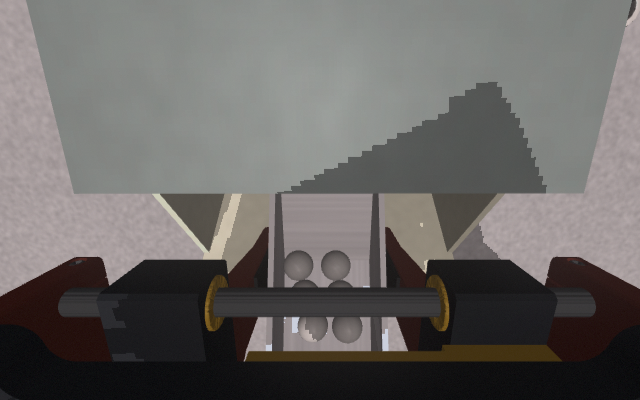

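View pics/s14.png

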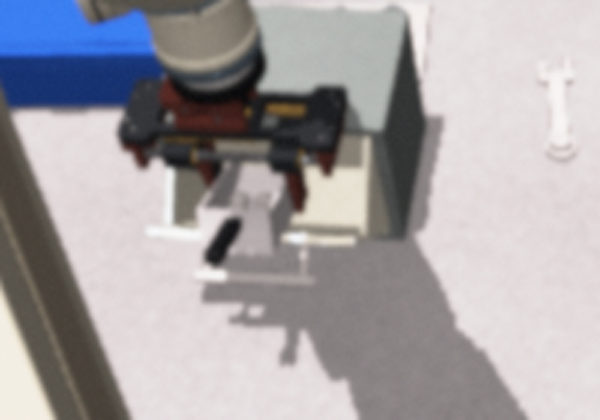

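The side picture shows the pan's rear and handle lifted, so it is tilting lip-down with the balls still inside. I'll keep lowering.

Emit:
apply_moves --motion '[[[0,0,2,0],[0,0,2,0],[0,0,2,0],[0,0,2,0],[0,0,2,0]]]'

```text
time_s: 21.7
position: [584.2, 250.6, 285.0]
tcp_rot: [-3.139, 0.111, -0.011]
contact_force: [4.9, -6.5, 12.6]
opening: 0.683
```

```bash
python3 look.py 15
```

```text
t 21.8 gp [585.4 250.7 121.4] yaw -94.0 zax [ 0.007  0.001 -1.   ] F [ 6.1 -5.4 11.1] op 0.682 q [ 0.39  0.59  1.68 -0.    0.87  2.03]
cab gp [-44.6  -1.4 121.4]
```

View pics/w15.png

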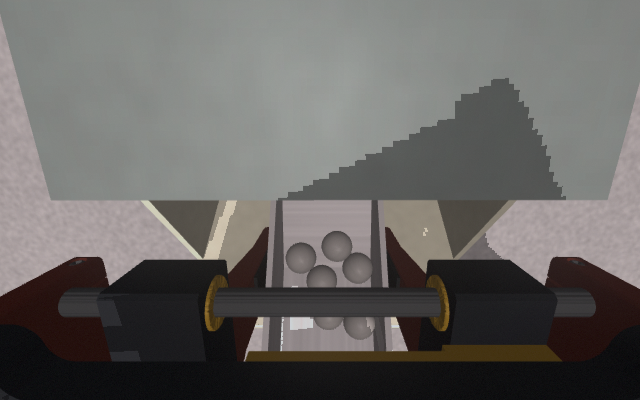

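View pics/s15.png

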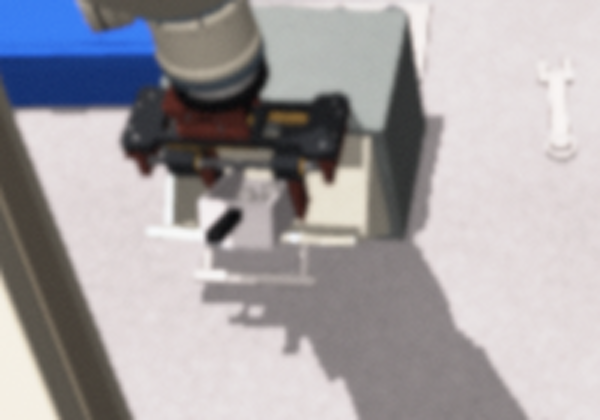

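Emit:
apply_moves --motion '[[[0,0,2,0],[0,0,2,0],[0,0,2,0],[0,0,2,0],[0,0,0,0]]]'

```text
time_s: 22.3
position: [584.1, 250.6, 276.7]
tcp_rot: [-3.139, 0.111, -0.01]
contact_force: [5.5, -6.1, 10.2]
opening: 0.68
```

```bash
python3 look.py 16
```

```text
t 22.4 gp [585.1 250.8 113.5] yaw -94.0 zax [ 0.006  0.001 -1.   ] F [ 4.9 -5.5 10.5] op 0.686 q [ 0.39  0.6   1.68 -0.    0.86  2.03]
cab gp [-44.9  -1.4 113.5]
```

View pics/w16.png

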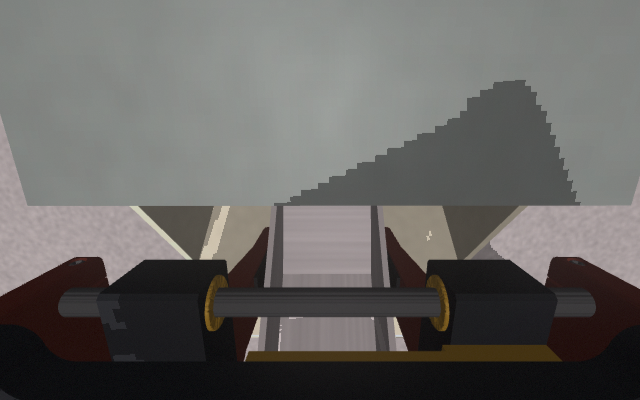

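View pics/s16.png

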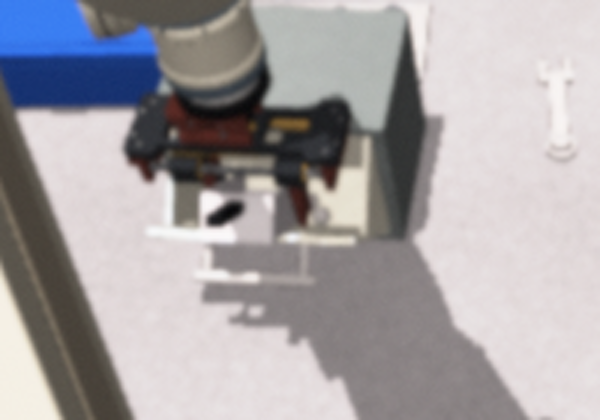

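The pan is empty in the wrist picture, and the side picture shows balls in the bin at (318,213). I'll lift it up and back.

Emit:
apply_moves --motion '[[[0,0,-4,0],[-3,0,-8,0],[-4,0,-10,0],[-3,0,-15,0],[0,0,-18,0]]]'

```text
time_s: 22.9
position: [571.2, 251.6, 329.9]
tcp_rot: [3.139, -0.111, -0.002]
contact_force: [0.6, -0.3, -1.8]
opening: 0.683
```

Emit:
apply_moves --motion '[[[-5,0,-18,0],[-15,0,-15,0],[-25,0,-5,0],[-30,0,0,0],[-30,0,0,0]]]'

```text
time_s: 23.4
position: [466.0, 259.0, 368.5]
tcp_rot: [-3.139, 0.112, -0.002]
contact_force: [0.1, 0.3, -2.6]
opening: 0.68
```

```bash
python3 look.py 17; python3 - <<'E'
from h import *
p=imaging.get_image('scene');save(p,'sc17')
c=p['color'][60:220,280:480];cv2.imwrite('pics/sc17c.png',cv2.resize(c,None,fx=4,fy=3.7,interpolation=2)[:,:,::-1])
for i in range(1):
    r=models.boxes_of(p,'ball0_center');print([(np.round(q['position']),round(q['conf'],2)) for q in r])
p=imaging.get_image('wrist')
r=models.boxes_of(p,'ball0_center');print([(np.round(q['position']),round(q['conf'],2)) for q in r])
P=cloud(p);c=cab(P)
m=(abs(c[...,1])<80)&(c[...,2]>30)&(c[...,2]<110)&(abs(c[...,0]+(c[...,2]-11)*0.84-8)<14)
if m.sum()>20: print(np.arctan(-np.polyfit(c[m][:,2],c[m][:,0],1)[0]),m.sum())
E
```

```text
t 23.5 gp [463.5 258.7 204.6] yaw -94.0 zax [-0.002 -0.001 -1.   ] F [ 0.9  0.6 -2. ] op 0.681 q [0.49 0.34 1.87 0.   0.94 2.13]
cab gp [-166.7   -1.9  204.6]
[]
[(array([346.,  16.]), 0.87)]
0.7103466865237618 11539
```

View pics/w17.png

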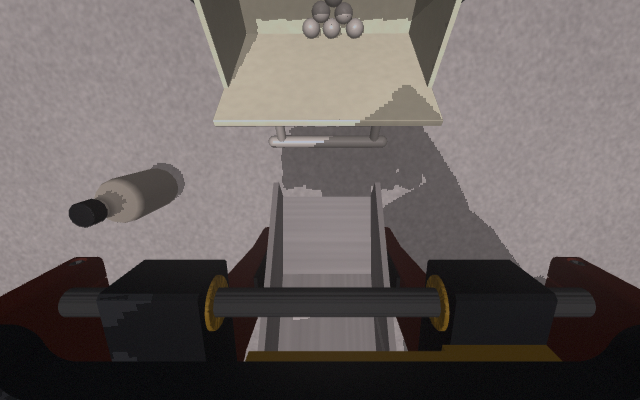

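View pics/s17.png

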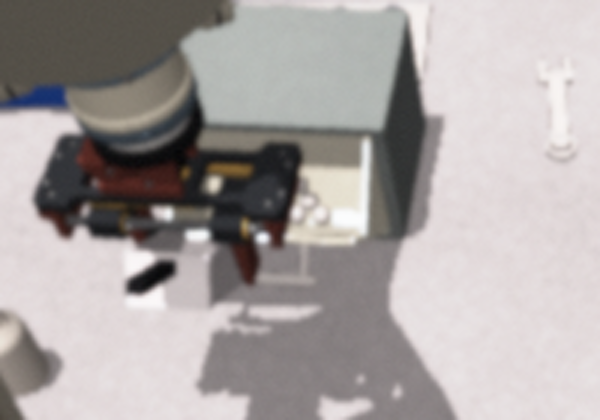

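Five or six balls show in a heap in the bin at (332,18), and the bin still reads about 0.7 rad open. I'll take the empty pan to free bench and set it down.

Emit:
apply_moves --motion '[[[0,12,3,0],[0,25,8,0],[0,35,10,0],[0,38,12,0],[0,38,14,0]]]'

```text
time_s: 24.2
position: [457.0, 109.4, 319.8]
tcp_rot: [3.14, -0.112, 0.001]
contact_force: [1.2, 0.4, -1.1]
opening: 0.682
```

Emit:
apply_moves --motion '[[[0,30,18,0],[0,15,20,0],[0,0,22,0],[0,0,20,0],[0,0,16,0]]]'

```text
time_s: 24.7
position: [453.8, 65.2, 222.9]
tcp_rot: [3.139, -0.114, -0.001]
contact_force: [-0.0, 0.9, -1.0]
opening: 0.682
```

```bash
python3 - <<'E'
from h import *
gp()
p=imaging.get_image('side');c=p['color'][200:340,200:400]
cv2.imwrite('pics/s18.png',cv2.resize(c,None,fx=3,fy=3,interpolation=2)[:,:,::-1]);gp()
E
```

```text
t 24.7 gp [453.7  65.2  59.6] yaw -94.2 zax [-0.001 -0.    -1.   ] F [-0.   0.9 -1. ] op 0.682 q [ 0.12  0.51  2.09 -0.    0.55  1.76]
t 24.75 gp [452.5  65.2  57.9] yaw -94.2 zax [-0.004 -0.001 -1.   ] F [ 0.2 -0.  -2.4] op 0.687 q [ 0.12  0.51  2.09 -0.    0.55  1.76]
```

View pics/s18.png

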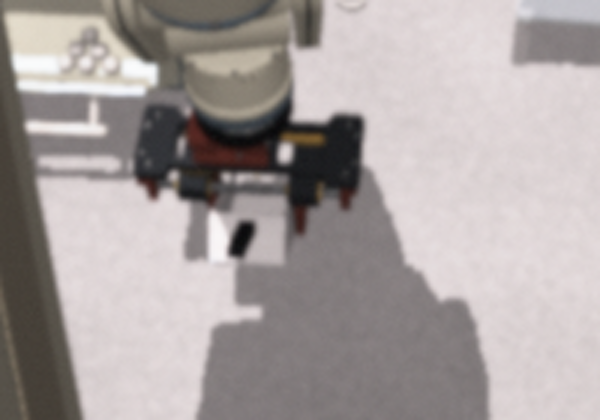

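Emit:
apply_moves --motion '[[[0,0,9,0],[0,0,9,0],[0,0,5,0],[0,0,3,0],[0,0,3,0]]]'

```text
time_s: 25.25
position: [453.9, 66.4, 197.4]
tcp_rot: [3.14, -0.111, 0.002]
contact_force: [-9.9, -3.5, 41.8]
opening: 0.681
```

Emit:
apply_moves --motion '[[[0,0,1,0],[0,0,1,0],[0,0,1,0],[0,0,0,0],[0,0,0,0]]]'

```text
time_s: 25.75
position: [453.7, 66.4, 194.8]
tcp_rot: [3.14, -0.111, 0.002]
contact_force: [-9.2, -2.5, 40.1]
opening: 0.685
```

```bash
python3 - <<'E'
from h import *
gp()
p=imaging.get_image('wrist');save(p,'w19');gp()
E
```

```text
t 25.75 gp [454.   66.4  31.5] yaw -94.1 zax [ 0.001 -0.    -1.   ] F [-9.2 -2.5 40.1] op 0.685 q [ 0.12  0.57  2.09 -0.    0.48  1.76]
t 25.8 gp [454.   66.4  31.5] yaw -94.1 zax [ 0.001 -0.    -1.   ] F [-10.3  -3.3  39.1] op 0.681 q [ 0.12  0.57  2.09 -0.    0.48  1.76]
```

View pics/w19.png

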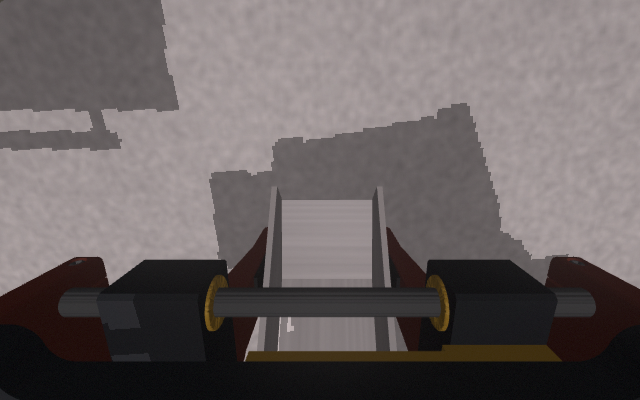

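Emit:
apply_moves --motion '[[[0,0,-1,0],[0,0,-1,0],[0,0,-1,0],[0,0,-0.5,0],[0,0,0,0]]]'

```text
time_s: 26.3
position: [453.8, 66.4, 196.1]
tcp_rot: [3.14, -0.112, 0.001]
contact_force: [-1.8, -1.3, 8.0]
opening: 0.68
```

```bash
python3 - <<'E'
from h import *
gp()
E
```

```text
t 26.3 gp [453.9  66.4  32.8] yaw -94.1 zax [ 0.001 -0.    -1.   ] F [-1.8 -1.3  8. ] op 0.68 q [ 0.12  0.56  2.09 -0.    0.49  1.76]
```

Emit:
apply_moves --motion '[[[0,0,0,0],[0,0,0,0],[0,0,0,0],[0,0,0,0],[0,0,0,0]]]' --hand 0.8

```text
time_s: 26.8
position: [453.7, 66.5, 195.6]
tcp_rot: [-3.14, 0.112, 0.0]
contact_force: [0.1, -0.6, -0.5]
opening: 0.796
```

Emit:
apply_moves --motion '[[[0,0,0,0],[0,0,0,0],[0,0,-10,0],[0,0,-20,0],[0,0,-25,0]]]' --hand 1.0

```text
time_s: 27.3
position: [453.3, 66.4, 251.2]
tcp_rot: [3.139, -0.112, -0.003]
contact_force: [-0.9, 0.1, -1.3]
opening: 0.999
```

Emit:
apply_moves --motion '[[[0,0,-30,0],[0,0,-35,0],[-15,0,-35,0],[-20,0,-20,0],[0,0,0,0]]]'

```text
time_s: 27.8
position: [417.5, 69.0, 373.5]
tcp_rot: [-3.139, 0.112, -0.006]
contact_force: [-0.8, -0.3, 0.1]
opening: 0.997
```

```bash
python3 - <<'E'
from h import *
gp()
p=imaging.get_image('wrist');save(p,'w20')
P=cloud(p)
m=(P[...,2]>34)&(P[...,2]<48)&(P[...,0]>380)&(P[...,0]<560)&(abs(P[...,1]-66)<60)
print('rim z',np.percentile(P[m][:,2],[5,50,95]),cv2.minAreaRect(P[m][:,:2].astype(np.float32)))
A=np.c_[P[m][:,:2]-P[m][:,:2].mean(0),np.ones(m.sum())];print('rim slope',np.linalg.lstsq(A,P[m][:,2],rcond=None)[0])
p=imaging.get_image('side');save(p,'s20');P=cloud(p)
for l in ['bottle','jar','wrench']:
    for q in models.spot_point(p,l)[:1]: print(l,np.round(q['position'],1))
p=imaging.get_image('scene');save(p,'sc20')
for l in ['bottle','jar','wrench']:
    for q in models.spot_point(p,l)[:1]: print(l,np.round(q['position'],1))
E
```

```text
t 27.8 gp [418.2  69.1 210.2] yaw -94.1 zax [ 0.004  0.001 -1.   ] F [-0.8 -0.3  0.1] op 0.997 q [0.14 0.17 2.08 0.   0.88 1.78]
rim z [37.01618243 38.96835851 40.13723706] ((422.8649597167969, 68.11247253417969), (60.140567779541016, 87.96295928955078), 85.93130493164062)
rim slope [ 7.22728684e-05 -1.37043072e-04  3.88395343e+01]
bottle [228.  227.4]
wrench [315.3 187.2]
bottle [346.4  66.2]
jar [221.6 325.5]
wrench [372.2 232.7]
```

View pics/w20.png

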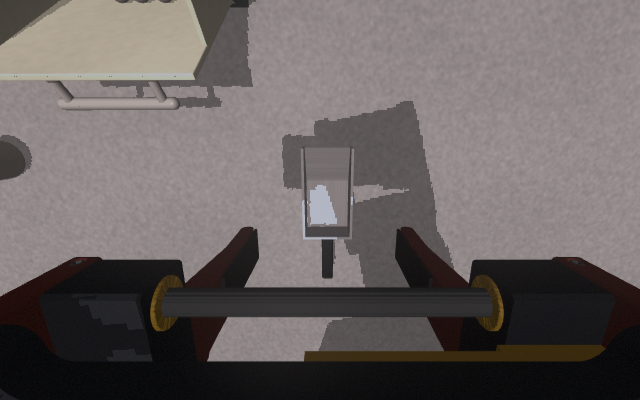

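View pics/s20.png

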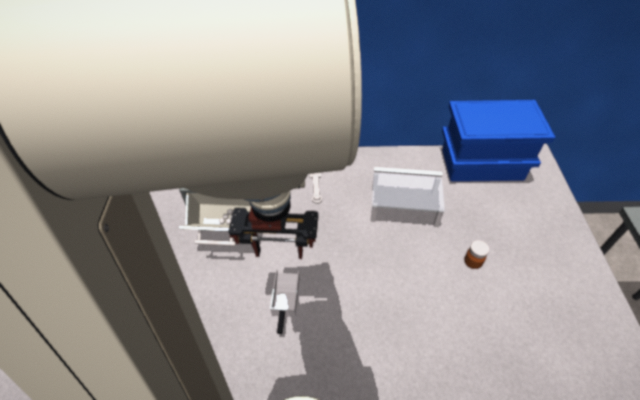

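The pan stands upright and empty at (328,190) with its rim level at z 39. One more look into the bin will let me count the balls.

Emit:
apply_moves --motion '[[[0,-15,-8,0],[0,-35,-8,0],[10,-40,-8,0],[20,-40,-8,0],[20,-40,0,0]]]'

```text
time_s: 28.75
position: [481.6, 236.8, 403.3]
tcp_rot: [-3.139, 0.112, -0.002]
contact_force: [0.9, -0.8, -0.4]
opening: 1.0
```

Emit:
apply_moves --motion '[[[15,-10,0,0],[15,0,0,0],[10,0,0,0],[5,0,0,0],[0,0,0,0]]]'

```text
time_s: 29.25
position: [526.7, 240.6, 402.4]
tcp_rot: [3.139, -0.115, -0.001]
contact_force: [0.1, -0.3, -0.1]
opening: 1.001
```

```bash
python3 - <<'E'
from h import *
gp()
p=imaging.get_image('wrist');save(p,'w21')
c=cab(cloud(p))
m=(abs(c[...,1])<80)&(c[...,2]>60)&(c[...,2]<115)&(abs(c[...,0]+(c[...,2]-11)*0.84-8)<14)
if m.sum()>20: print(np.arctan(-np.polyfit(c[m][:,2],c[m][:,0],1)[0]),m.sum())
print([(q['position'],round(q['conf'],2)) for q in models.boxes_of(p,'ball0_center')])
p=imaging.get_image('side');save(p,'s21');print([(l,q['position'].__repr__()) for l in ['bottle','jar','wrench'] for q in models.spot_point(p,l)[:1]])
cv2.imwrite('pics/w21c.png',cv2.resize(cv2.imread('pics/w21.png')[0:240,180:480],None,fx=2.5,fy=2.5,interpolation=2))
E
```

```text
t 29.25 gp [526.7 240.6 239.1] yaw -94.2 zax [-0.001 -0.    -1.   ] F [ 0.1 -0.3 -0.1] op 1.001 q [ 0.41  0.36  1.74 -0.    1.05  2.05]
0.7003297950489011 7553
[([328.2, 89.2], 0.51)]
[('jar', '[477.8, 261.8]'), ('wrench', '[230.6, 227.2]')]
```

View pics/w21c.png

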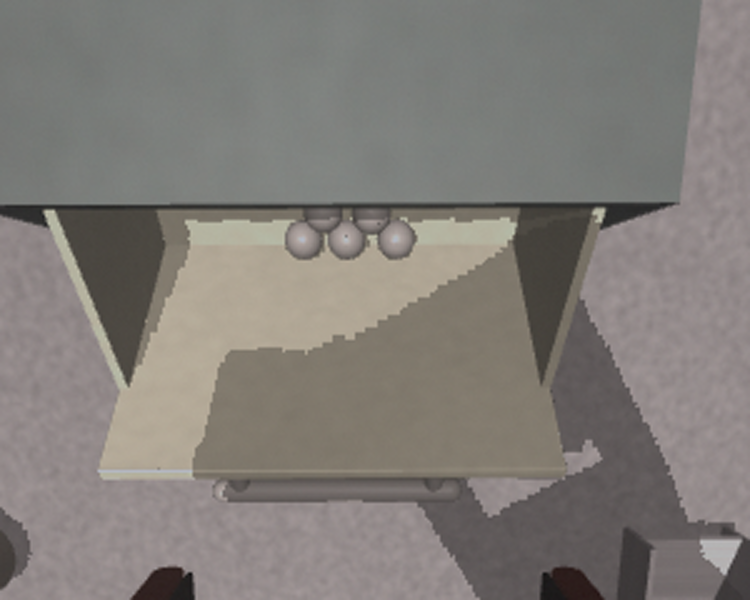

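View pics/s21.png

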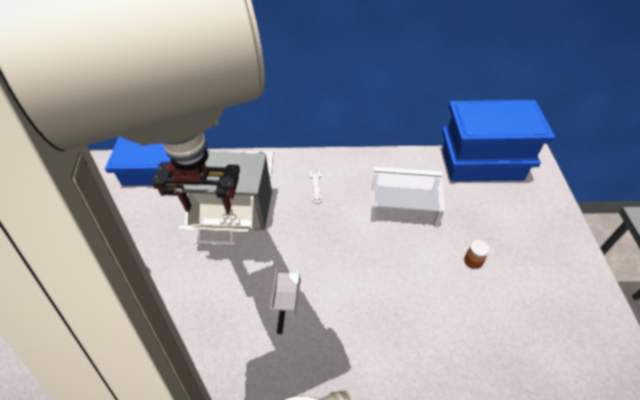

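The picture shows three balls in the front row and two behind, with the sixth hidden by the cabinet's edge here; it showed at the top of the earlier heap picture. The bench is clear of stray balls, and the bin reads 0.70 rad. I'm handing in.

```bash
python3 -c "
from h import *
print(hand_in())"
```

```text
the job is handed in; nothing more can be done
None
```

The job is handed in after about 29 s on the robot's clock, and my last checks found nothing wrong. `hand_in` reports no verdict.

**What I did**
- **Bin:** I hooked the bar handle to pull it open, then pushed the front panel from inside to reach the stop.
- **Pan out:** I drew the pan out from under the cover by its handle and let go of it on the bench.
- **Pour:** I took the pan by its side walls. The moves can't tilt the tool, so I lowered the pan onto the bin's front edge, which turned it lip-down in the grip until it emptied into the bin.
- **Set down:** I let the empty pan drop back level on free bench in front of the cover and cabinet.

**Last checks**
- **Bin angle:** about 0.70 rad.
- **Pan:** standing level with its rim 39 mm above the bench, and let go.
- **Balls:** five clearly visible in the bin. The sixth was only partly seen, at the top of the heap in an earlier picture. None were on the bench or in the pan.
- **Bottle, jar and wrench:** where they started in the camera views. In the last side picture the arm hid the bottle, and the network reported the wrench at the bin, which was a false detection. The scene camera found all three within a few pixels of their start.

**Higher forces:** pushing the bin to its stop read about 43 N at the wrist, and pressing the pan onto the bench about 42 N. Both went through the fingers, not the gripper's body or the arm, so I don't expect them to count against the 40 N limit.

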